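# Unlock a charging dock and stand the cordless microphones in it

### The arm

A 6-joint arm with a two-finger parallel gripper is mounted at the origin on a cart in front of the work surface, level with it; the furniture and walls round the work are solid. World frame = base frame: x ahead of the robot, y to its left, z up, the work surface at z = 0. Lengths are in mm, angles in rad, forces in N, time in s.
With the tool pointing down it reaches from about 350 to 975 mm from the base axis. Payload 7.1 kg.
Tool frame: the origin (TCP) lies midway between the tips of the shut fingers; the grasp point (between the pads) lies ctrl.pinch_z behind it (ctrl.pinch_z is the distance from the TCP to the grasp point, in mm); z points along the fingers, y is the line along which they close (so a half turn about z gives the same grasp; the last joint's range is limited). The gripper opens to 88 mm and grips with 3 to 60 N. Pads are 20 mm wide; open, the fingers measure 115 mm over their backs; the gripper's body (75 mm by 178 mm) begins 61 mm behind the grasp point.
Start: joints at [1.289, 0.423, 1.63, -0, 1.089, -0.019], TCP at [162.334, 603.533, 222.675] pointing down, gripper open.
Joint ranges: [-3, 3], [-0.9, 2.11], [0.09, 2.58], [-1.31, 4.45], [0.11, 2.69], [-2.54, 2.54]. Speed limits (rad/s): [2.39, 2.39, 3.01, 3.14, 3.14, 3.14].

### API

Orientations are given as a unit quaternion [x, y, z, w].
In Python, from plant import readout, cams, ctrl, trace gives the robot as it stands.
- The arm moves only by the shell command python3 -m crank 'ROWS'. ROWS is JSON, one flat list of numbers, 7 for each row, row after row: the shift along the tool's x, y, z in cm, then the turn, a rotation vector about the tool's x, y, z in rad, then the opening, from 0 (shut) to 1 (fully open). In form: [x, y, z, ax, ay, az, hand, x, y, z, ax, ay, az, hand, ...]. A call has exactly 8 rows; each row shifts and turns the commanded pose from where the row before left it, along the tool's axes as they then stand; what a row does not reach is not made up. A row lasts 1/10 s, in which the tool goes at most 50 mm and 8.59 degrees, less where a joint would pass 70% of its speed; a pose out of reach is approached as far as the arm can. A call is refused whole if a number of a shift passes 5 or a number of a turn 0.15, either way. A call with a gripper value outside its range is refused whole. The fingers move at their own pace and stop on an object; the grip force is fixed at half the most. Time passes only in rows, so rows that do not move let the fingers close, or fill a call up. It gives the time, the measured TCP pose, the force, the opening and the grip force at its end, in the units of the state.
- readout.read_state(): the state, without advancing time (a new reading comes with each control period).
- cams.get_image(name): name is "scene" or "top"; returns a dict with "frame" (420x560x3 uint8, blue, green, red), "range_z" (420x560 float32, mm along the optical axis (not along the pixel's ray), 0 where there is no reading), "vfov" (degrees; the focal length in pixels is half the picture's height over the tangent of half this angle, whatever the lens; pixels are square), "cx", "cy" (the principal point, pixels), "eye" and "attitude" of the camera in the world. Camera axes: x right, y down, z forward; pixel columns grow to the right and rows downward; lengths in mm; the calibration is good to about 2 mm. A picture is of the moment at which its call begins.
- ctrl.job_done(): hands the job in; it is judged then, once.
Trained networks look in a picture, given as the dict that the camera call returned (one of the last four; its "shot" number tells which), for a name from the list of things; names that differ only in an ending like _2 or _b are one class to them, and where a whole thing is asked for, a point or a joint stands for the part that bears it (a point fixed in the world has none). Each returns a list of dicts, best first, with "conf" (0 to 1); they miss things now and then, are a little off and sometimes report something else, mostly with a low value. They report only what shows in the picture. A call takes as long as a camera call.
- trace(picture, label): "mask" (420x560 bool, what is visible of it) and "box" ([left, top, right, bottom] in pixels, round what is visible of it).
The state is a dict: "clock": time; "joints": joint angles; "joint_vel": joint speeds; "joint_torque": joint torques, N m; "ee_pos": TCP position; "tool_rot": TCP orientation; "contact_force": force on the tool from outside, world axes, zero at the start; "ft_torque": the same for the moment, N m; "finger_gap": opening from 0.0 (shut) to 1.0 (fully open); "gripper_force": force on a finger pad.
Only numpy, scipy, OpenCV 4.12 (cv2) and the standard library are available. Lean on these libraries where they do the work, as an engineer would, in place of code of your own. Each camera call takes 0.05 s, during which the arm holds its last target. There are 200 camera calls.

### The job

Get the microphone charging dock ready: draw the lock pin out of its bore and park it in the open notch beside it, lying level and pointing the same way as before, then slide the travel bar by its knob right to its other end stop so the cups are clear. Then take every microphone from the carry tray and stand it upright, round end down, in a cup of the dock, one to a cup, and let go.

Things in the scene. Friction and masses are not known exactly. Their poses are not given: they have to be found in the camera images.
- bar (a joint): slide of the dock's travel bar, m: 0 = transport position (four prongs lie across the cups' middles, 7 mm above the rims, so nothing fits in), 0.038 = far end stop (prongs between the cups). Grows along -y of park (roughly to the robot's right). Friction about 2 N, no spring, stays where left. The pin's shaft blocks it at 0 until the pin is drawn
- bar_knob (a point): upright black knob on the end of the travel bar, on the robot's side of the dock: 18 mm (x) by 24 mm (y), 40 mm tall, top 90 mm above the desk; the point, 72 mm above the desk, lies on its centre line and travels with the bar
- pin (a point): lock pin, loose: black block handle 50 mm long (x), 18 wide (y), 28 high (z); the point is the handle's centre. A steel shaft, 10 mm diameter, 62 mm long, stands out of its -x face 3 mm below the centre line. At the start the shaft is level in the dock's bore, pointing towards the robot, and the handle lies on a ledge; it is free once drawn 68 mm level along its own +x
- lock_pin: the same lock pin (0.07 kg), same point and axes as pin
- park (a point): where the handle's centre is when the pin lies parked, 34 mm in -y from its start. Axes are the dock's: x across, away from the robot; y along the cups, to the left. Parked, the pin's x is along this x, as in the bore. The notch for the shaft, open above, 16 mm wide, 22 long, begins 30 mm to -x of here; its walls end 40 mm above the desk, the bore's housing 50; lay the pin in from above
- tray: fixed grey carry tray, 160 by 180 mm, with four canted rings, two by two, 90 mm apart in x, 120 in y; the point is the middle of its underside. Beware of the fixed computer screen between robot and work: an upright panel at x 0.30 to 0.33, y -0.40 to 0.26, z 0.13 to 0.50 m, to be reached over, wrist and elbow clear of it. The desk at x 0.68, y -0.07 is open
- cup1 (a point): cup 1 of the dock's row of four (76 mm apart): upright ring, 40 mm inside diameter, 54 mm outside, 23 mm high on the 12 mm base plate. The point is the centre of its rim, 35 mm above the desk. A microphone seated upright has its point 61 mm above this point
- cup2 (a point): cup 2 of the dock's row of four (76 mm apart): upright ring, 40 mm inside diameter, 54 mm outside, 23 mm high on the 12 mm base plate. The point is the centre of its rim, 35 mm above the desk. A microphone seated upright has its point 61 mm above this point
- cup3 (a point): cup 3 of the dock's row of four (76 mm apart): upright ring, 40 mm inside diameter, 54 mm outside, 23 mm high on the 12 mm base plate. The point is the centre of its rim, 35 mm above the desk. A microphone seated upright has its point 61 mm above this point
- cup4 (a point): cup 4 of the dock's row of four (76 mm apart): upright ring, 40 mm inside diameter, 54 mm outside, 23 mm high on the 12 mm base plate. The point is the centre of its rim, 35 mm above the desk. A microphone seated upright has its point 61 mm above this point
- mic1 (a point): cordless microphone, 135 mm tall, loose (all alike; some may be absent): ball base of 54 mm diameter, neck of 24 mm diameter from 48 to 115 mm above the ball's lowest point, head of 28 mm diameter. The point is on its axis 70 mm above the ball's lowest point; z points along the axis to the head. At the start it leans about 25 degrees to the left in a canted ring of a tray
- mike1: the same microphone (0.16 kg) as mic1; this point is the lowest of its ball, z along its axis. In a ring the ball stays at whatever tilt it is left at; on the open desk, touching nothing else, it rights itself
- mic2 (a point): cordless microphone, 135 mm tall, loose (all alike; some may be absent): ball base of 54 mm diameter, neck of 24 mm diameter from 48 to 115 mm above the ball's lowest point, head of 28 mm diameter. The point is on its axis 70 mm above the ball's lowest point; z points along the axis to the head. At the start it leans about 25 degrees to the left in a canted ring of a tray
- mike2: the same microphone (0.16 kg) as mic2; this point is the lowest of its ball, z along its axis. In a ring the ball stays at whatever tilt it is left at; on the open desk, touching nothing else, it rights itself
- mic3 (a point): cordless microphone, 135 mm tall, loose (all alike; some may be absent): ball base of 54 mm diameter, neck of 24 mm diameter from 48 to 115 mm above the ball's lowest point, head of 28 mm diameter. The point is on its axis 70 mm above the ball's lowest point; z points along the axis to the head. At the start it leans about 25 degrees to the left in a canted ring of a tray
- mike3: the same microphone (0.16 kg) as mic3; this point is the lowest of its ball, z along its axis. In a ring the ball stays at whatever tilt it is left at; on the open desk, touching nothing else, it rights itself
- mic4 (a point): cordless microphone, 135 mm tall, loose (all alike; some may be absent): ball base of 54 mm diameter, neck of 24 mm diameter from 48 to 115 mm above the ball's lowest point, head of 28 mm diameter. The point is on its axis 70 mm above the ball's lowest point; z points along the axis to the head. At the start it leans about 25 degrees to the left in a canted ring of a tray
- mike4: the same microphone (0.16 kg) as mic4; this point is the lowest of its ball, z along its axis. In a ring the ball stays at whatever tilt it is left at; on the open desk, touching nothing else, it rights itself

How it is judged:
By the outcome, as a careful person would: the job done as asked, in the order asked, and still so for the second after the job is handed in, with the robot touching nothing.
Of mike1, mike2, mike3, mike4 only 3 to 4 are there at a start; the rules pass over those that are not, and their reading is None.
At some moment in a run one of mike1, mike2, mike3, mike4 may be knocked a few centimetres aside while the robot is not near it.
Once in a run the grip may slacken for a moment while it holds something.
It also fails if it takes over 208 s, if anything falls off the work surface, if the arm or the gripper's body presses on something with over 40 N, if the wrist force passes 120 N, or if a joint passes its speed limit or range.

## Working session

There is one attempt and no reset: what is moved stays moved. The work goes in short steps, Python scripts to look and compute and a shell command to move; the robot and the scene stay as the last step left them, time stands still between calls to the robot, and variables do not carry over. Pictures are saved under pics/ and viewed, at most 14 in all, crops included, and the job is handed in when it is done.

```bash
ls; mkdir -p pics; python3 - <<'E'
from plant import readout,cams,ctrl
import cv2
print(readout.read_state(), ctrl.pinch_z)
for n in("scene","top"):
    p=cams.get_image(n); cv2.imwrite(f"pics/{n}0.png",p["frame"]); print({k:v for k,v in p.items() if k not in("frame","range_z")})
E
```

```text
pics
{'clock': 0.0, 'joints': array([ 1.28898623e+00,  4.23867962e-01,  1.63067008e+00, -6.10676275e-06,
        1.08859518e+00, -1.89883209e-02]), 'joint_vel': array([ 0.00151197,  0.00086319, -0.00042358,  0.0006726 ,  0.00040799,
        0.00088153]), 'joint_torque': array([-1.92225481e-03, -5.44612491e+01, -2.73647118e+01,  6.41006394e-02,
        2.29438744e-02, -1.32198779e-04]), 'ee_pos': array([162.19618569, 603.01905646, 221.89258741]), 'tool_rot': array([ 1.31031549e-01,  9.91377900e-01, -7.61993687e-04, -1.12740236e-04]), 'contact_force': array([ 0.02521458, -1.23719452, -0.31484454]), 'ft_torque': array([ 0.04362174, -0.04451773,  0.02324903]), 'gripper_force': 0.0, 'finger_gap': 1.0001150853333378} 18.700000000000003
{'vfov': 55.362687915727264, 'cx': 284.8916323876697, 'cy': 214.5703540197041, 'eye': array([1040.537805  , -579.97457497,  731.10594072]), 'attitude': array([ 0.85094619,  0.32311962, -0.14021371, -0.38964651]), 'shot': 1}
{'vfov': 56.619746222977064, 'cx': 283.05667716860626, 'cy': 206.35322112611698, 'eye': array([ 398.29559737,   -9.19584108, 1175.90760338]), 'attitude': array([ 0.71107243, -0.69822159,  0.06438873, -0.05212202]), 'shot': 2}
```

View pics/scene0.png

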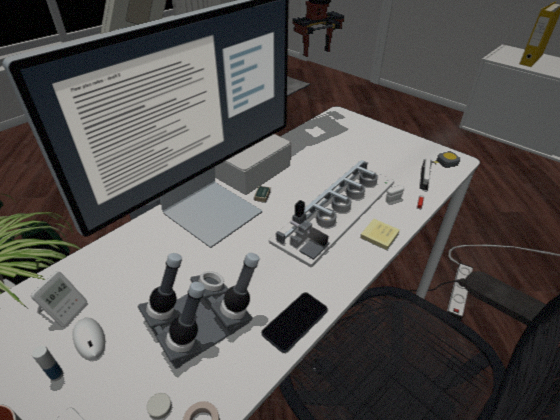

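View pics/top0.png

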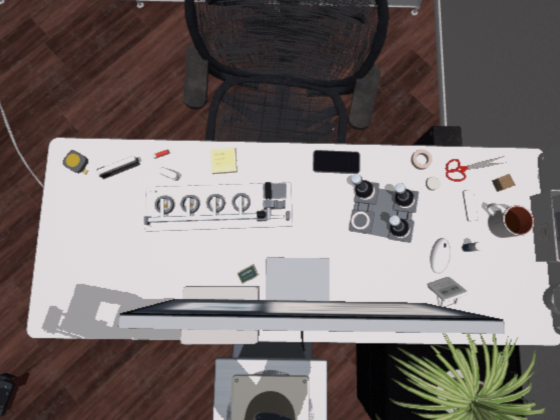

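Scene: dock at (335,210), tray with 3 mics at (195,310). The same in the top view: dock (218,207), tray (385,210), empty ring (361,220). Now measuring.

```bash
cat > h.py <<'E'
import numpy as np, cv2
from scipy.spatial.transform import Rotation as R
from plant import readout,cams,ctrl,trace
def f(p): return p["frame"].shape[0]/2/np.tan(np.radians(p["vfov"])/2)
def cloud(p,att=True):
    z=p["range_z"]; v,u=np.indices(z.shape); F=f(p)
    c=np.dstack([(u-p["cx"])/F*z,(v-p["cy"])/F*z,z])
    w=c.reshape(-1,3)@R.from_quat(p["attitude"]).as_matrix().T+p["eye"]
    w=w.reshape(c.shape); w[z<=0]=np.nan; return w
def px(p,w):
    c=(np.asarray(w,float)-p["eye"])@R.from_quat(p["attitude"]).as_matrix()
    return c[...,:2]/c[...,2:]*f(p)+[p["cx"],p["cy"]]
E
python3 - <<'E'
from h import *
np.set_printoptions(precision=1,suppress=True)
for n in("top","scene"):
    p=cams.get_image(n); W=cloud(p); np.savez(f"{n}.npz",W=W,fr=p["frame"])
    print(n, "desk z", np.nanmedian(W[W[...,2]<15][:,2]))
    for l in("mike1","pin","bar_knob","bar","cup1","tray"):
        for d in trace(p,l)[:5]:
            m=d["mask"]; q=W[m]; q=q[~np.isnan(q[:,0])]
            if d["conf"]>.2 and len(q): print(l,round(d["conf"],2),d["box"],m.sum(),np.median(q,0),np.percentile(q,3,0),np.percentile(q,97,0))
E
```

```text
top desk z -97.33973024921647
mike1 0.89 [391.0, 216.0, 409.5, 236.3] 318 [ 525.4 -349.7   87.7] [ 505.7 -381.8   61. ] [ 547.8 -313.8  166. ]
mike1 0.8 [394.7, 181.2, 413.4, 203.9] 329 [ 613.9 -362.1   89.4] [ 594.9 -397.1   66.9] [ 635.2 -329.2  165.4]
mike1 0.58 [352.0, 173.3, 373.7, 198.6] 343 [ 636.8 -247.7   89.2] [ 616.9 -281.6   67.1] [ 659.7 -212.6  165. ]
mike1 0.23 [144.6, 181.3, 293.5, 232.4] 6177 [584.3 171.4  13.2] [523.4 -37.7   8. ] [652.  370.4  51.7]
pin 0.68 [266.6, 180.4, 271.2, 221.6] 152 [626.   16.6  44.5] [554.8   9.   31.9] [657.7  27.3  51.2]
bar_knob 0.92 [151.8, 193.7, 263.8, 221.4] 803 [554.9 171.1  49.5] [541.2  27.6  25. ] [605.4 339.5  89.1]
bar_knob 0.37 [144.2, 181.8, 292.6, 232.4] 6438 [584.9 168.4  13.1] [523.5 -42.5   6.8] [654.1 371.1  51.7]
bar 0.61 [148.1, 196.6, 268.2, 222.5] 993 [553.8 177.7  49. ] [538.9  29.5  10.6] [598.3 343.7  88.6]
cup1 0.64 [142.9, 180.2, 294.9, 230.4] 6300 [584.9 169.6  13.2] [522.7 -39.7   7.7] [653.4 369.1  51.7]
tray 0.84 [346.0, 184.8, 419.8, 242.1] 2315 [ 574.1 -323.6   24.9] [ 501.4 -415.9    4.5] [ 644.7 -237.9
[... 551 characters left out ...]
41.8] [558.    9.2  26.9] [660.8  24.5  49.7]
bar_knob 0.56 [293.4, 162.4, 374.1, 228.4] 917 [558.5 150.2  49.9] [536.1  24.   12.9] [603.4 328.4  88.8]
bar_knob 0.23 [165.6, 283.1, 208.7, 346.9] 1206 [ 630.  -369.8   90.1] [ 593.6 -402.6   22.3] [ 642.7 -329.8  164. ]
bar 0.61 [293.2, 160.2, 374.1, 222.7] 894 [557.3 153.   50. ] [536.   24.2  14.7] [598.8 338.8  89.3]
bar 0.35 [135.5, 273.2, 253.2, 367.7] 4059 [ 605.4 -324.4   33. ] [ 516.9 -420.3    6.8] [ 665.8 -242.6   56.7]
cup1 0.75 [269.4, 162.2, 396.0, 264.1] 5301 [600.1 116.5  17.2] [541.5 -48.2   6.6] [661.3 356.4  53.2]
tray 0.68 [136.1, 272.6, 251.7, 366.9] 4277 [ 606.1 -326.3   33.8] [ 514.6 -420.     6.1] [ 665.8 -242.1   58. ]
```

```bash
cat >> h.py <<'E'
from scipy.optimize import least_squares
def micsdf(q,b,a):
    a=a/np.linalg.norm(a); t=(q-b)@a; r=np.linalg.norm(q-b-np.outer(t,a),axis=1)
    ball=np.hypot(r,t-27)-27
    def cyl(R0,l,h):
        d=np.c_[r-R0,abs(t-(l+h)/2)-(h-l)/2]
        return np.linalg.norm(np.maximum(d,0),axis=1)+np.minimum(d.max(1),0)
    return np.minimum(ball,np.minimum(cyl(12,40,115),cyl(14,115,135)))
def micfit(q,b0,a0):
    g=lambda x:micsdf(q,x[:3],np.r_[x[3:5],1])
    s=least_squares(g,np.r_[b0,a0[0]/a0[2],a0[1]/a0[2]],loss="soft_l1",f_scale=2)
    a=np.r_[s.x[3:5],1]; a/=np.linalg.norm(a); return s.x[:3],a,np.median(abs(s.fun))
def mics(n="scene",minc=.3,up=None):
    p=cams.get_image(n); W=cloud(p); out=[]
    for d in trace(p,"mike1"):
        q=W[d["mask"]]; q=q[~np.isnan(q[:,0])]
        if d["conf"]<minc or not 150<len(q)<2500: continue
        q=q[q[:,2]>25]
        lo=np.median(q[q[:,2]<75],0); hi=np.median(q[q[:,2]>140],0) if (q[:,2]>140).sum()>5 else lo+[0,0,90]
        a=hi-lo; a/=np.linalg.norm(a)
        b,a,e=micfit(q,lo-40*a,a); out.append((d["conf"],b,a,e,b+70*a))
    return out
E
python3 - <<'E'
from h import *
np.set_printoptions(precision=3,suppress=True)
for n in("top","scene"):
    print(n)
    for o in mics(n): print(round(o[0],2),o[1].round(1),o[2],round(o[3],1),o[4].round(1), np.degrees(np.arccos(o[2][2])).round(1))
D={n:np.load(n+".npz") for n in("top","scene")}
for n in D:
    W=D[n]["W"].reshape(-1,3); fr=D[n]["fr"].reshape(-1,3)
    s=(W[:,0]>500)&(W[:,0]<690)&(W[:,1]>-70)&(W[:,1]<400)
    W=W[s];fr=fr[s]
    rim=W[(W[:,2]>32.5)&(W[:,2]<37.5)&(W[:,0]>570)&(W[:,0]<630)&(W[:,1]>40)]
    def g(x):
        c=np.array([[x[0]-np.sin(x[2])*76*k, x[1]+np.cos(x[2])*76*k] for k in(-1.5,-.5,.5,1.5)])
        r=np.linalg.norm(rim[:,None,:2]-c,axis=2).min(1)
        return np.maximum(abs(r-23.5)-3.0,0)
    best=min((least_squares(g,[600,y,t],loss="soft_l1",f_scale=2) for y in(170,190,210,230) for t in(-.05,0,.05)),key=lambda s:s.cost)
    print(n,"row",best.x,best.cost,len(rim))
    kn=W[(W[:,2]>86)&(W[:,2]<95)]; print("knob",len(kn),np.median(kn,0),kn.min(0),kn.max(0))
    # base plate edges
    bp=W[(W[:,2]>9)&(W[:,2]<15)]; rc=cv2.minAreaRect(bp[:,:2].astype(np.float32)); print("plate",rc)
    for lo,hi in((20,27),(27,33),(38,44),(44,54)):
        h=W[(W[:,2]>lo)&(W[:,2]<hi)&(W[:,1]<60)&(W[:,0]>590)]; print(lo,hi,len(h),h.min(0),h.max(0))
# ortho picture
fr=D["top"]["fr"]; im=cv2.resize(fr[170:245,135:310],None,fx=4.5,fy=4.5,interpolation=cv2.INTER_CUBIC)
sc=cv2.resize(D["scene"]["fr"][150:270,262:402],None,fx=4,fy=4,interpolation=cv2.INTER_CUBIC)[:,:]
cv2.imwrite("pics/dock_top.png",im); cv2.imwrite("pics/dock_sc.png",sc)
E
```

```text
top
0.78 [ 614.9 -392.2   38.5] [0.085 0.412 0.907] 0.8 [ 620.8 -363.4  102. ] 24.9
0.73 [ 527.  -374.5   39. ] [0.083 0.405 0.911] 0.8 [ 532.8 -346.1  102.7] 24.4
0.57 [ 637.8 -274.5   38.7] [0.083 0.415 0.906] 0.7 [ 643.7 -245.4  102.1] 25.0
scene
0.88 [ 526.9 -372.7   39.5] [0.079 0.41  0.909] 0.6 [ 532.5 -344.   103.1] 24.7
0.85 [ 615.3 -389.6   39.4] [0.08  0.411 0.908] 0.6 [ 620.9 -360.9  103. ] 24.7
0.71 [ 637.9 -271.9   39.4] [0.08  0.411 0.908] 0.6 [ 643.5 -243.1  103. ] 24.7
top row [594.125 211.754   0.056] 5.783148261103091 295
knob 45 [556.655  37.838  89.314] [550.419  23.867  86.273] [565.327  46.661  93.179]
plate ((597.9960327148438, 166.06231689453125), (152.57676696777344, 439.6101989746094), 2.885382652282715)
20 27 56 [590.33  -35.985  20.038] [662.792  31.214  26.896]
27 33 20 [590.003 -24.354  27.206] [610.99   23.855  32.111]
38 44 52 [591.177 -33.049  38.087] [659.623  27.324  43.895]
44 54 131 [591.821   2.391  44.07 ] [659.341  29.087  53.545]
scene row [594.919 212.877   0.051] 153.82225371718897 269
knob 44 [559.62   35.219  90.311] [549.239  23.759  86.267] [568.463  47.632  93.176]
plate ((609.6547241210938, 166.61856079101562), (162.74131774902344, 445.5729675292969), 0.42377328872680664)
20 27 104 [590.687 -34.507  20.038] [663.436  21.353  26.985]
27 33 74 [590.431 -33.218  27.027] [660.762  27.107  32.584]
38 44 89 [591.095 -32.695  38.194] [661.762  31.865  43.9  ]
44 54 180 [590.078   0.911  44.022] [661.397  33.432  53.42 ]
```

View pics/dock_sc.png

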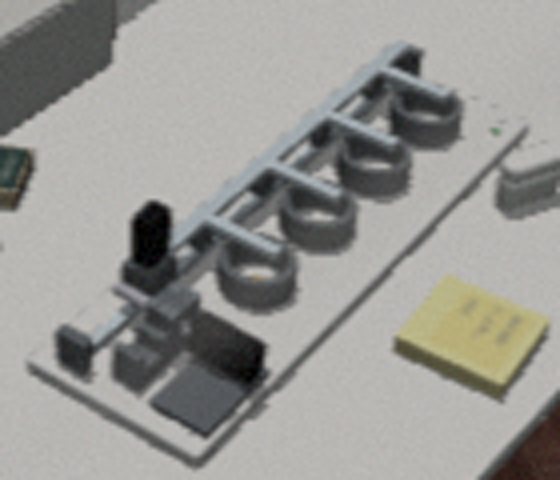

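View pics/dock_top.png

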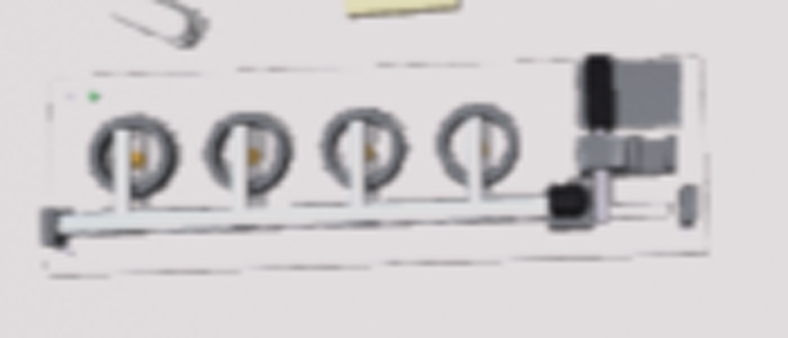

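Views agree: pin handle is black block at dock_sc (230,350), bore housing (165,305), notch right of it, knob (150,235), row of cups with prongs across. Fit the pin handle and check bar direction.

```bash
cat >> h.py <<'E'
YAW=.053
def go(P,Q=None):
    "print tool-frame turn and then shift (cm) from the present pose"
    s=readout.read_state(); A=R.from_quat(s["tool_rot"]); B=A if Q is None else Q
    print("turn",(A.inv()*B).as_rotvec().round(3),"then shift cm",(B.inv().apply(np.asarray(P)-s["ee_pos"])/10).round(2),"tcp",s["ee_pos"].round(1))
def down(yaw): # tool down, tool y at yaw from world y
    return R.from_euler("z",yaw)*R.from_quat([0,1,0,0])
E
python3 - <<'E'
from h import *
np.set_printoptions(precision=2,suppress=True)
Rz=lambda t:np.array([[np.cos(t),np.sin(t)],[-np.sin(t),np.cos(t)]])
for n in("top","scene"):
    D=np.load(n+".npz");W=D["W"].reshape(-1,3);fr=D["fr"].reshape(-1,3).astype(int)
    k=(W[:,0]>595)&(W[:,0]<680)&(W[:,1]>-15)&(W[:,1]<45)&(W[:,2]>15)&(fr.max(1)<60)
    q=W[k]; xy=(q[:,:2]-[594.5,212.3])@Rz(.053).T
    t=q[:,2]>46
    print(n,len(q),"dock xy all",np.percentile(xy,2,0),np.percentile(xy,98,0),"z",np.percentile(q[:,2],[2,50,90,98]),"top",np.percentile(xy[t],[3,97],0), t.sum())
    k=(W[:,2]>46)&(W[:,2]<55)&(W[:,0]<570)&(W[:,0]>540)&(W[:,1]>60)&(W[:,1]<340)
    print("bar slope",-np.polyfit(W[k,1],W[k,0],1)[0])
    kn=W[(W[:,2]>70)&(W[:,2]<95)&(W[:,0]>530)&(W[:,0]<590)&(W[:,1]>0)&(W[:,1]<70)]; kd=(kn[:,:2]-[594.5,212.3])@Rz(.053).T
    print("knob dock",np.percentile(kd,[3,97],0))
    l=W[(W[:,2]>17)&(W[:,2]<27)&(W[:,0]>600)&(W[:,0]<680)&(W[:,1]>-50)&(W[:,1]<0)];ld=(l[:,:2]-[594.5,212.3])@Rz(.053).T
    print("ledge",np.percentile(ld,[3,97],0),np.median(l[:,2]))
    l=W[(W[:,2]>36)&(W[:,2]<46)&(W[:,0]>570)&(W[:,0]<612)&(W[:,1]>-50)&(W[:,1]<10)];ld=(l[:,:2]-[594.5,212.3])@Rz(.053).T
    print("notch walls",np.percentile(ld,[3,97],0),np.median(l[:,2])); print(np.histogram(ld[:,1],np.arange(-250,-185,4)))
go([500,450,300],down(.053))
E
```

```text
top 81 dock xy all [   8.13 -202.41] [  51.14 -187.3 ] z [41.27 46.66 50.35 52.13] top [[   8.11 -202.16]
 [  49.54 -189.73]] 50
bar slope 0.03750759774236256
knob dock [[ -54.94 -185.98]
 [ -38.62 -163.56]]
ledge [[  -2.58 -250.17]
 [  53.05 -216.66]] 18.881570754206678
notch walls [[ -36.45 -248.93]
 [  -1.35 -209.93]] 39.511319522805934
(array([ 1, 11, 11,  0,  0,  0,  0, 14,  6,  0,  1,  1,  0,  0,  0,  0]), array([-250, -246, -242, -238, -234, -230, -226, -222, -218, -214, -210,
       -206, -202, -198, -194, -190, -186]))
scene 201 dock xy all [  -3.81 -208.62] [  56.58 -188.93] z [16.92 38.8  47.79 48.75] top [[  13.93 -204.31]
 [  54.98 -190.28]] 51
bar slope 0.034571463979489646
knob dock [[ -54.26 -185.54]
 [ -35.69 -163.04]]
ledge [[  -3.39 -249.16]
 [  55.85 -215.7 ]] 18.876556052543833
notch walls [[ -36.73 -253.02]
 [   0.66 -206.35]] 40.205927555522294
(array([ 3, 16, 11,  4,  0,  0,  1,  6, 14,  6, 20,  2,  0,  0,  0,  0]), array([-250, -246, -242, -238, -234, -230, -226, -222, -218, -214, -210,
       -206, -202, -198, -194, -190, -186]))
turn [ 0.    0.   -0.32] then shift cm [-32.91 -17.12  -7.73] tcp [162.3 603.5 222.7]
```

```bash
python3 - <<'E'
from h import *
p=cams.get_image("top"); F=f(p);M=R.from_quat(p["attitude"]).as_matrix()
def ray(x,y,z):
    u=x/4.5+135-.4;v=y/4.5+170-.4
    d=M@[(u-p["cx"])/F,(v-p["cy"])/F,1]; return p["eye"]+d*(z-p["eye"][2])/d[2]
for nm,a,b,z in(("far",(95,73),(700,57),12),("near",(48,276),(708,254),12),("cups",(134,156),(478,145),35),("bar",(70,225),(540,207),50)):
    A,B=ray(*a,z),ray(*b,z); print(nm,A.round(1),B.round(1),(-(B-A)[0]/(B-A)[1]).round(4))
for c in((134,156),(248,152),(364,150),(478,145)): print(ray(*c,35).round(1))
E
python3 -m crank '[0,0,-4,0,0,-0.11,0.5, 0,0,-4,0,0,-0.11,0.5, -1,0,0,0,0,-0.09,0.5, -5,0,0,0,0,0,0.5, -5,0,0,0,0,0,0.5, -5,0,0,0,0,0,0.5, -5,-2,0,0,0,0,0.5, -5,-3,0,0,0,0,0.5]'; python3 -m crank '[-3,-5,0,0,0,0,0.5, -3,-5,0,0,0,0,0.5, -2,-5,0,0,0,0,0.5, -2,-5,0,0,0,0,0.5, -2,-5,0,0,0,0,0.5, 0,0,0,0,0,0,0.5, 0,0,0,0,0,0,0.5, 0,0,0,0,0,0,0.5]'
```

```text
far [647.7 359.7  12. ] [667.4 -48.3  12. ] 0.0481
near [510. 381.  12.] [532.8 -55.5  12. ] 0.0524
cups [587.7 323.1  35. ] [599.6  98.1  35. ] 0.0526
bar [539.5 356.6  50. ] [557.   55.2  50. ] 0.0581
[587.7 323.1  35. ]
[591.9 248.8  35. ]
[594.7 172.8  35. ]
[599.6  98.1  35. ]
clock: 1.85
ee_pos: [415.5, 570.1, 302.2]
tool_rot: [-0.024, 1.0, 0.0, 0.0]
contact_force: [0.1, 0.3, -0.4]
finger_gap: 0.502
gripper_force: 0.0
clock: 2.65
ee_pos: [530.8, 351.3, 302.7]
tool_rot: [-0.024, 1.0, 0.0, -0.0]
contact_force: [-0.2, 0.2, -1.2]
finger_gap: 0.502
gripper_force: 0.0
```

```bash
python3 - <<'E'
from h import *
go([634,17,120],down(.052)); print(readout.read_state()["joints"].round(2))
E
```

```text
turn [ 0.    -0.    -0.004] then shift cm [ -8.57 -33.92  18.27] tcp [530.8 351.3 302.7]
[ 0.57  0.36  1.53  0.    1.25 -1.05]
```

```bash
python3 -m crank '[-1.07,-4.24,2.28,0,0,0,0.5, -1.07,-4.24,2.28,0,0,0,0.5, -1.07,-4.24,2.28,0,0,0,0.5, -1.07,-4.24,2.28,0,0,0,0.5, -1.07,-4.24,2.28,0,0,0,0.5, -1.07,-4.24,2.28,0,0,0,0.5, -1.07,-4.24,2.28,0,0,0,0.5, -1.07,-4.24,2.28,0,0,0,0.5]'
python3 -m crank '[0,0,0,0,0,0,0.5,0,0,2,0,0,0,0.5,0,0,2,0,0,0,0.5,0,0,1,0,0,0,0.5,0,0,0,0,0,0,0.5,0,0,0,0,0,0,0.5,0,0,0,0,0,0,0.5,0,0,0,0,0,0,0.5]'
python3 - <<'E'
from h import *
go([634,17,25],down(.052))
p=cams.get_image("scene"); cv2.imwrite("pics/a.png",cv2.resize(p["frame"][130:270,232:402],None,fx=4,fy=4,interpolation=cv2.INTER_CUBIC))
E
```

```text
clock: 3.45
ee_pos: [633.3, 16.1, 119.4]
tool_rot: [-0.025, 1.0, 0.0, 0.0]
contact_force: [-0.0, 0.5, 0.3]
finger_gap: 0.499
gripper_force: 0.0
clock: 4.25
ee_pos: [633.3, 15.9, 71.3]
tool_rot: [-0.024, 1.0, -0.0, 0.001]
contact_force: [-0.0, 0.4, 0.3]
finger_gap: 0.505
gripper_force: 0.0
turn [-0.     0.002 -0.004] then shift cm [-0.08  0.1   4.63] tcp [633.3  15.9  71.3]
```

View pics/a.png

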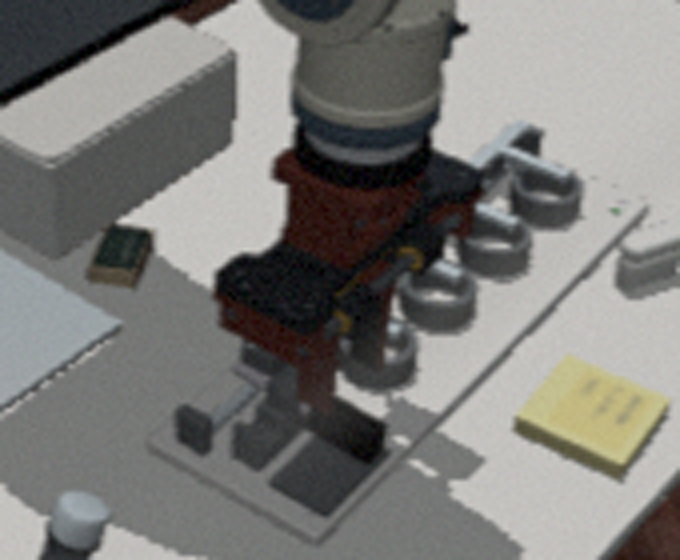

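Fingers (at (315,390) and (370,340)) straddle the handle (345,425). Descend and close.

```bash
python3 -m crank '[0,0.1,1.5,0,0,0,0.5,0,0,1.5,0,0,0,0.5,0,0,1.6,0,0,0,0.5,0,0,0,0,0,0,0.5,0,0,0,0,0,0,0,0,0,0,0,0,0,0,0,0,0,0,0,0,0,0,0,0,0,0,0,0]'
python3 -m crank '[0,0,0,0,0,0,0,0,0,0,0,0,0,0,-0.5,0,0,0,0,0,0,-0.5,0,0,0,0,0,0,-0.5,0,0,0,0,0,0,0,0,0,0,0,0,0,0,0,0,0,0,0,0,0,0,0,0,0,0,0]'
```

```text
clock: 5.1
ee_pos: [633.0, 17.0, 24.9]
tool_rot: [-0.023, 1.0, 0.0, 0.001]
contact_force: [-0.8, 3.9, 0.4]
finger_gap: 0.207
gripper_force: 29.3
clock: 5.9
ee_pos: [648.0, 17.6, 24.3]
tool_rot: [-0.024, 1.0, 0.0, 0.0]
contact_force: [0.8, 5.1, -0.7]
finger_gap: 0.203
gripper_force: 29.7
```

```bash
python3 -m crank '[-1,0.05,0,0,0,0,0,-1,0,0,0,0,0,0,-1,0,0,0,0,0,0,-1,0,0,0,0,0,0,-1,0,0,0,0,0,0,-1,0,0,0,0,0,0,0,0,0,0,0,0,0,0,0,0,0,0,0,0]'
```

```text
clock: 6.7
ee_pos: [707.4, 20.6, 24.0]
tool_rot: [-0.024, 1.0, -0.0, -0.0]
contact_force: [0.2, -0.1, -1.1]
finger_gap: 0.203
gripper_force: 29.7
```

```bash
python3 -m crank '[0,0,-1,0,0,0,0,0,0,-1,0,0,0,0,0,0,-1,0,0,0,0,0,0,0,0,0,0,0,0,0,0,0,0,0,0,0,0,0,0,0,0,0,0,0,0,0,0,0,0,0,0,0,0,0,0,0]'
python3 - <<'E'
from h import *
s=readout.read_state();print(s["ee_pos"],s["tool_rot"],s["finger_gap"])
for n in("scene","top"):
    p=cams.get_image(n);W=cloud(p)
    for d in trace(p,"pin")[:2]:
        q=W[d["mask"]];q=q[~np.isnan(q[:,0])];print(n,d["conf"],d["box"],len(q),np.percentile(q,[3,50,97],0).round(1).tolist())
    if n=="scene": cv2.imwrite("pics/b.png",cv2.resize(p["frame"][150:290,262:432],None,fx=4,fy=4,interpolation=cv2.INTER_CUBIC))
E
```

```text
clock: 7.5
ee_pos: [707.2, 20.7, 53.8]
tool_rot: [-0.024, 1.0, -0.0, -0.0]
contact_force: [-0.7, -0.1, -1.5]
finger_gap: 0.206
gripper_force: 29.7
[707.16590238  20.70567712  53.79552782] [-2.36118217e-02  9.99721127e-01 -4.33520475e-06 -3.88537180e-04] 0.2058923772604841
scene 0.52 [346.7, 237.5, 354.7, 252.3] 113 [[714.7, 11.3, 52.0], [726.5, 14.9, 70.6], [734.7, 26.2, 77.2]]
scene 0.36 [223.2, 253.5, 257.4, 313.8] 924 [[628.9, -285.5, 61.6], [652.0, -255.0, 92.5], [665.2, -215.7, 164.4]]
top 0.72 [142.7, 185.6, 221.9, 230.6] 3057 [[518.7, 177.9, 7.6], [581.8, 280.9, 12.9], [646.0, 377.3, 51.3]]
```

View pics/b.png

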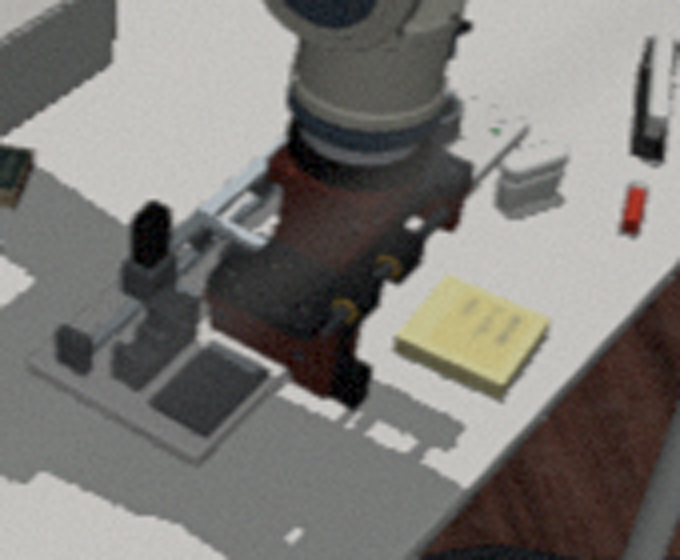

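```bash
python3 -m crank '[0,-1.2,-0.3,0,0,0,0,0,-1.2,0,0,0,0,0,0,-1.1,0,0,0,0,0,1.5,0,0,0,0,0,0,2,0,0,0,0,0,0,2,0,0,0,0,0,0,1.9,0,0,0,0,0,0,0,0,0,0,0,0,0]'
python3 - <<'E'
from h import *
d=np.array([np.cos(.052),np.sin(.052),0]);e=np.array([-d[1],d[0],0])
go(np.array([633,17,24.5])-34.5*e)
E
```

```text
clock: 8.5
ee_pos: [632.7, -18.8, 57.0]
tool_rot: [-0.023, 1.0, 0.0, -0.001]
contact_force: [0.3, -1.2, -0.1]
finger_gap: 0.205
gripper_force: 29.7
turn [0. 0. 0.] then shift cm [-0.22  0.13  3.25] tcp [632.7 -18.8  57. ]
```

```bash
python3 -m crank '[-0.15,0.1,0.5,0,0,0,0,0,0,0.7,0,0,0,0,0,0,0.7,0,0,0,0,0,0,0.6,0,0,0,0,0,0,0.6,0,0,0,0,0,0,0,0,0,0,0,0,0,0,0,0,0,0,0,0,0,0,0,0,0]'
python3 - <<'E'
from h import *
print(readout.read_state()["ee_pos"])
p=cams.get_image("scene");cv2.imwrite("pics/c.png",cv2.resize(p["frame"][150:290,232:402],None,fx=4,fy=4,interpolation=cv2.INTER_CUBIC))
E
```

```text
clock: 9.3
ee_pos: [636.6, -16.7, 26.4]
tool_rot: [-0.024, 1.0, -0.0, -0.0]
contact_force: [-0.3, 0.2, -1.0]
finger_gap: 0.202
gripper_force: 30.0
[636.6472142  -16.68391667  26.35799   ]
```

```bash
python3 -m crank '[0.17,-0.07,0.1,0,0,0,0,0,0,0.1,0,0,0,0,0,0,0,0,0,0,0,0,0,0,0,0,0,0,0,0,0,0,0,0,0,0,0,0,0,0,0,0.4,0,0,0,0,0,0,0.4,0,0,0,0,0,0,0.4]'
python3 -m crank '[0,0,0,0,0,0,0.4,0,0,-2,0,0,0,0.4,0,0,-4,0,0,0,0.4,0,0,-4,0,0,0,0.4,0,4,-3,0,0,0,0.4,0,5,-3,0,0,0,0.4,0,5,0,0,0,0,0.4,0,0,0,0,0,0,0.4]'
python3 - <<'E'
from h import *
Rz=lambda t:np.array([[np.cos(t),np.sin(t)],[-np.sin(t),np.cos(t)]])
for n in("top","scene"):
    p=cams.get_image(n);W=cloud(p)
    for d in trace(p,"pin")[:2]:
        q=W[d["mask"]];q=q[~np.isnan(q[:,0])];xy=(q[:,:2]-[594.5,212.3])@Rz(.052).T;print(n,d["conf"],len(q),np.percentile(xy,[3,50,97],0).round(1).tolist(),np.percentile(q[:,2],[3,50,97]).round(1))
cv2.imwrite("pics/c.png",cv2.resize(p["frame"][150:290,232:402],None,fx=4,fy=4,interpolation=cv2.INTER_CUBIC))
E
```

```text
clock: 10.15
ee_pos: [635.0, -17.5, 24.1]
tool_rot: [-0.024, 1.0, -0.0, -0.0]
contact_force: [-1.0, 0.1, -0.1]
finger_gap: 0.394
gripper_force: 0.0
clock: 10.95
ee_pos: [628.9, 120.4, 181.4]
tool_rot: [-0.026, 1.0, 0.001, 0.001]
contact_force: [0.1, -0.8, -1.4]
finger_gap: 0.4
gripper_force: 0.0
top 0.42 161 [[-50.2, -240.6], [12.9, -232.7], [51.1, -225.4]] [33.7 44.6 50.3]
scene 0.87 245 [[-41.5, -241.4], [27.3, -237.3], [54.6, -226.2]] [26.4 40.7 50. ]
```

View pics/c.png

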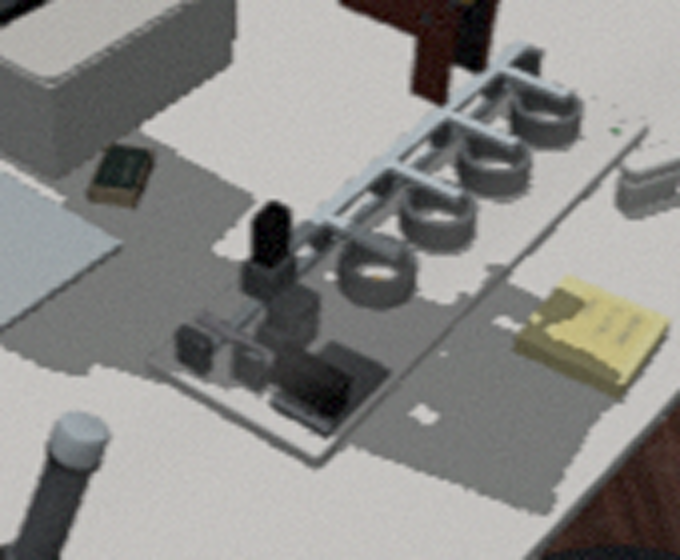

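Pin handle is parked at (315,380) with the shaft running through the notch to (205,325). Now the knob at (270,235).

```bash
python3 - <<'E'
from h import *
go([558,36,120],down(.052))
E
```

```text
turn [-0.001 -0.001 -0.005] then shift cm [ 7.43 -7.46  5.94] tcp [628.4 114.4 179.4]
```

```bash
python3 -m crank '[2.5,-2.5,1.2,0,0,-0.005,0.55,2.5,-2.5,1.2,0,0,0,0.55,2.43,-2.46,1.2,0,0,0,0.55,0,0,1.2,0,0,0,0.55,0,0,1.1,0,0,0,0.55,0,0,0,0,0,0,0.55,0,0,0,0,0,0,0.55,0,0,0,0,0,0,0.55]'
python3 -m crank '[0,0,2,0,0,0,0.55,0,0,2,0,0,0,0.55,0,0,1.8,0,0,0,0.55,0,0,0,0,0,0,0.55,0,0,0,0,0,0,0,0,0,0,0,0,0,0,0,0,0,0,0,0,0,0,0,0,0,0,0,0]'
```

```text
clock: 11.95
ee_pos: [559.3, 37.5, 121.3]
tool_rot: [-0.026, 1.0, 0.0, 0.001]
contact_force: [0.5, -0.2, -0.0]
finger_gap: 0.55
gripper_force: 0.0
clock: 12.75
ee_pos: [559.0, 37.1, 64.0]
tool_rot: [-0.026, 1.0, 0.0, 0.001]
contact_force: [-0.1, 0.8, 3.4]
finger_gap: 0.275
gripper_force: 30.0
```

Gap 0.275 = 24 mm: knob is held. Slide.

```bash
python3 -m crank '[0,-0.6,0,0,0,0,0,0,-0.6,0,0,0,0,0,0,-0.6,0,0,0,0,0,0,-0.6,0,0,0,0,0,0,-0.6,0,0,0,0,0,0,-0.5,0,0,0,0,0,0,0,0,0,0,0,0,0,0,0,0,0,0,0]'
python3 -m crank '[0,-0.15,0,0,0,0,0,0,-0.1,0,0,0,0,0,0,-0.05,0,0,0,0,0,0,0,0,0,0,0,0,0,0,0,0,0,0,0,0,0,0,0,0,0,0,0,0,0,0,0,0,0,0,0,0,0,0,0,0]'
```

```text
clock: 13.55
ee_pos: [561.0, 1.2, 64.0]
tool_rot: [-0.026, 1.0, -0.0, 0.001]
contact_force: [0.6, -1.4, 5.8]
finger_gap: 0.27
gripper_force: 30.0
clock: 14.35
ee_pos: [561.0, -0.1, 63.9]
tool_rot: [-0.026, 1.0, 0.001, 0.001]
contact_force: [0.3, 8.1, 6.2]
finger_gap: 0.271
gripper_force: 30.0
```

```bash
python3 -m crank '[0,-0.1,0,0,0,0,0,0,-0.1,0,0,0,0,0,0,-0.05,0,0,0,0,0,0,0,0,0,0,0,0,0,0,0,0,0,0,0,0,0,0,0,0,0,0,0,0,0,0,0,0,0,0,0,0,0,0,0,0]'
```

```text
clock: 15.15
ee_pos: [561.0, -0.2, 63.9]
tool_rot: [-0.026, 1.0, 0.002, 0.001]
contact_force: [0.1, 22.8, 5.9]
finger_gap: 0.271
gripper_force: 30.0
```

```bash
python3 -m crank '[0,0.25,0,0,0,0,0,0,0,0,0,0,0,0,0,0,0,0,0,0,0.55,0,0,0,0,0,0,0.55,0,0,0,0,0,0,0.55,0,0,-3,0,0,0,0.55,0,0,-5,0,0,0,0.55,0,0,-5,0,0,0,0.55]'
python3 -m crank '[-2,-2,-4,0,0,0,0.6,0,-4,-3,0,0,0,0.6,0,-5,0,0,0,0,0.6,0,-5,0,0,0,0,0.6,0,-5,0,0,0,0,0.6,0,0,0,0,0,0,0.6,0,0,0,0,0,0,0.6,0,0,0,0,0,0,0.6]'
python3 - <<'E'
from h import *
np.set_printoptions(precision=2,suppress=True)
Rz=lambda t:np.array([[np.cos(t),np.sin(t)],[-np.sin(t),np.cos(t)]])
for n in("top","scene"):
    p=cams.get_image(n);W=cloud(p).reshape(-1,3)
    kn=W[(W[:,2]>70)&(W[:,2]<95)&(W[:,0]>530)&(W[:,0]<590)&(W[:,1]>-40)&(W[:,1]<70)]; kd=(kn[:,:2]-[594.5,212.3])@Rz(.052).T
    print("knob dock",np.percentile(kd,[3,97],0))
    cv2.imwrite(f"pics/d{n}.png",p["frame"])
cv2.imwrite("pics/d.png",cv2.resize(p["frame"][150:270,232:402],None,fx=4,fy=4,interpolation=cv2.INTER_CUBIC))
for o in mics("scene"): print(round(o[0],2),o[1].round(1),o[2],round(o[3],1),o[4].round(1))
print(readout.read_state()["joints"])
E
```

```text
clock: 15.95
ee_pos: [559.2, -1.3, 193.5]
tool_rot: [-0.026, 1.0, -0.0, -0.001]
contact_force: [1.6, 0.0, 0.6]
finger_gap: 0.546
gripper_force: 0.0
clock: 16.75
ee_pos: [590.8, -208.8, 262.6]
tool_rot: [-0.026, 1.0, 0.0, -0.0]
contact_force: [0.1, -0.5, 0.5]
finger_gap: 0.599
gripper_force: 0.0
knob dock [[ -54.5  -222.91]
 [ -36.55 -200.3 ]]
knob dock [[ -53.27 -222.8 ]
 [ -35.48 -200.44]]
0.74 [ 526.9 -372.5   39.4] [0.08 0.41 0.91] 0.6 [ 532.4 -344.   103. ]
0.72 [ 615.2 -389.7   39.4] [0.08 0.41 0.91] 0.6 [ 620.8 -361.   103. ]
0.63 [ 624.8 -239.5   15.9] [0.06 0.9  0.43] 0.7 [ 629.3 -176.6   46.3]
[-0.36  0.38  1.59  0.    1.17 -1.98]
```

View pics/d.png

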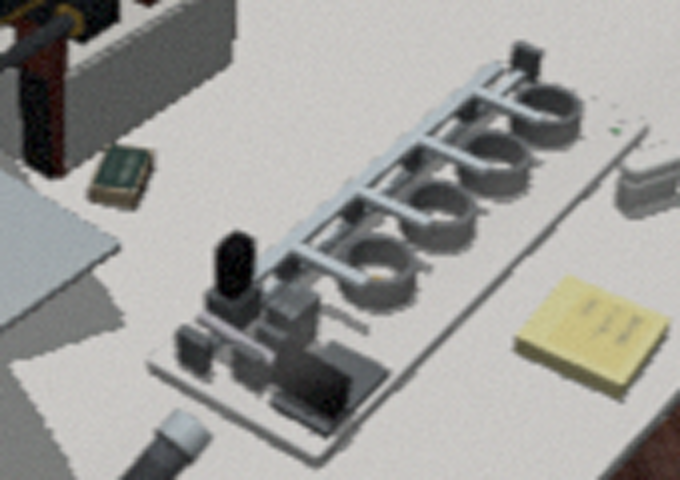

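```bash
python3 -m crank '[0,0,0,0,0,0,0.6,0,0,0,0,0,0,0.6,0,0,0,0,0,0,0.6,0,0,0,0,0,0,0.6,0,0,0,0,0,0,0.6,0,0,0,0,0,0,0.6,0,0,0,0,0,0,0.6,0,0,0,0,0,0,0.6]'
python3 - <<'E'
from h import *
np.set_printoptions(precision=2,suppress=True)
Rz=lambda t:np.array([[np.cos(t),np.sin(t)],[-np.sin(t),np.cos(t)]])
for n in("top","scene"):
    p=cams.get_image(n);W=cloud(p)
    for d in trace(p,"pin")[:1]:
        q=W[d["mask"]];q=q[~np.isnan(q[:,0])];xy=(q[:,:2]-[594.5,212.3])@Rz(.052).T;print(n,d["conf"],len(q),np.percentile(xy,[3,50,97],0).round(1).tolist(),np.percentile(q[:,2],[3,50,97]).round(1))
    for o in mics(n): print(round(o[0],2),o[1].round(1),o[2],round(o[3],1),o[4].round(1))
cv2.imwrite("pics/e.png",p["frame"][100:400,100:500])
E
```

```text
clock: 17.75
ee_pos: [591.2, -209.7, 263.0]
tool_rot: [-0.026, 1.0, 0.0, -0.0]
contact_force: [-0.2, -0.3, 0.9]
finger_gap: 0.599
gripper_force: 0.0
top 0.48 151 [[-41.8, -240.7], [22.4, -232.2], [53.6, -223.2]] [15.3 45.  50. ]
0.52 [ 624.5 -242.4   15.4] [0.07 0.9  0.43] 0.9 [ 629.3 -179.4   45.5]
scene 0.73 308 [[-49.0, -241.4], [25.4, -236.1], [55.4, -224.4]] [24.2 39.6 49.1]
0.85 [ 527.  -372.7   39.6] [0.08 0.41 0.91] 0.6 [ 532.6 -343.9  103.1]
0.8 [ 615.3 -389.9   39.4] [0.08 0.41 0.91] 0.6 [ 620.8 -361.   102.9]
0.74 [ 624.7 -239.3   15.8] [0.06 0.9  0.44] 0.7 [ 629.1 -176.5   46.3]
```

View pics/e.png

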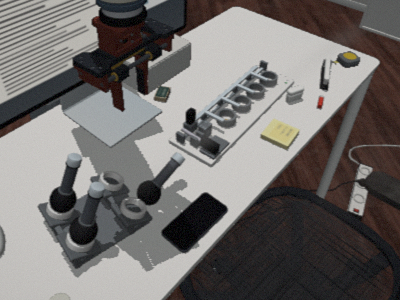

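Mic 3 was knocked out of its ring and lies static against the tray edge (crop (150,190)), leaning 64° toward +y; the other two are unchanged, pin and bar as set. I'll grasp mic 3 with a 45° tilted tool.

```bash
cat >> h.py <<'E'
def frame(zt,yt):
    z=np.asarray(zt,float);z/=np.linalg.norm(z);y=np.asarray(yt,float);y-=z*(y@z);y/=np.linalg.norm(y)
    return R.from_matrix(np.c_[np.cross(y,z),y,z])
E
python3 - <<'E'
from h import *
np.set_printoptions(precision=3,suppress=True)
b=np.array([624.6,-240.7,15.6]);a=np.array([.065,.9,.435]);a/=np.linalg.norm(a)
h=np.r_[a[:2],0];h/=np.linalg.norm(h);z=-(h+[0,0,1])*.7071
Q=frame(z,[h[1],-h[0],0]); g=b+85*a; t=g+18.7*z
print("grasp",g,"tcp",t)
s=readout.read_state();A=R.from_quat(s["tool_rot"])
# yaw first (about tool z), then tilt
Yw=frame([0,0,-1],[h[1],-h[0],0]); print("yaw",(A.inv()*Yw).as_rotvec(),"tilt",(Yw.inv()*Q).as_rotvec())
go(t-120*z,Q); go(t-120*z)
E
```

```text
grasp [ 630.115 -164.332   52.511] tcp [ 629.163 -177.52    39.288]
yaw [-0.    -0.     1.695] tilt [ 0.    -0.785 -0.   ]
turn [ 0.662 -0.584  1.598] then shift cm [18.27  3.56  1.36] tcp [ 591.2 -209.6  263. ]
turn [0. 0. 0.] then shift cm [-5.01 11.43 13.88] tcp [ 591.2 -209.6  263. ]
```

```bash
python3 -m crank '[0,0,0,0,0,0.141,0.6,0,0,0,0,0,0.141,0.6,0,0,0,0,0,0.141,0.6,0,0,0,0,0,0.141,0.6,0,0,0,0,0,0.141,0.6,0,0,0,0,0,0.141,0.6,0,0,0,0,0,0.141,0.6,0,0,0,0,0,0.141,0.6]' >/dev/null
python3 -m crank '[0,0,0,0,0,0.141,0.6,0,0,0,0,0,0.141,0.6,0,0,0,0,0,0.141,0.6,0,0,0,0,0,0.141,0.6,0,0,0,0,-0.131,0,0.6,0,0,0,0,-0.131,0,0.6,0,0,0,0,-0.131,0,0.6,0,0,0,0,-0.131,0,0.6]' >/dev/null
python3 -m crank '[0,0,0,0,-0.131,0,0.6,0,0,0,0,-0.131,0,0.6,0,0,0,0,0,0,0.6,0,0,0,0,0,0,0.6,0,0,0,0,0,0,0.6,0,0,0,0,0,0,0.6,0,0,0,0,0,0,0.6,0,0,0,0,0,0,0.6]'
python3 - <<'E'
from h import *
np.set_printoptions(precision=3,suppress=True)
b=np.array([624.6,-240.7,15.6]);a=np.array([.065,.9,.435]);a/=np.linalg.norm(a)
h=np.r_[a[:2],0];h/=np.linalg.norm(h);z=-(h+[0,0,1])*.7071
Q=frame(z,[h[1],-h[0],0]); g=b+85*a; t=g+18.7*z
go(t-100*z,Q); print(readout.read_state()["joints"])
E
```

```text
clock: 20.55
ee_pos: [591.1, -210.3, 263.5]
tool_rot: [0.676, 0.63, -0.28, 0.261]
contact_force: [0.1, 0.1, -0.1]
finger_gap: 0.595
gripper_force: 0.0
turn [0.002 0.    0.001] then shift cm [18.36  3.56  3.35] tcp [ 591.1 -210.3  263.5]
[-0.006  0.456  1.709 -0.857  1.204  0.483]
```

```bash
python3 -m crank '[3.67,0.71,0.67,0,0,0,0.6,3.67,0.71,0.67,0,0,0,0.6,3.67,0.71,0.67,0,0,0,0.6,3.67,0.71,0.67,0,0,0,0.6,3.67,0.71,0.67,0,0,0,0.6,0,0,0,0,0,0,0.6,0,0,0,0,0,0,0.6,0,0,0,0,0,0,0.6]'
python3 - <<'E'
from h import *
np.set_printoptions(precision=3,suppress=True)
o=[o for o in mics("scene") if o[2][1]>.6]; print(o)
b,a=np.array([624.6,-240.7,15.6]),np.array([.065,.9,.435]);a/=np.linalg.norm(a)
h=np.r_[a[:2],0];h/=np.linalg.norm(h);z=-(h+[0,0,1])*.7071
go(b+85*a+18.7*z)
E
```

```text
clock: 21.35
ee_pos: [634.3, -107.2, 111.0]
tool_rot: [0.676, 0.63, -0.28, 0.262]
contact_force: [-0.1, 0.7, -0.5]
finger_gap: 0.601
gripper_force: 0.0
[(0.96, array([ 624.707, -239.266,   15.67 ]), array([0.066, 0.897, 0.437]), np.float64(0.7257853128518024), array([ 629.299, -176.456,   46.229]))]
turn [0. 0. 0.] then shift cm [ 0.11 -0.04 10.08] tcp [ 634.3 -107.2  111.3]
```

```bash
python3 -m crank '[0.1,0,3,0,0,0,0.6,0,0,3,0,0,0,0.6,0,0,2.5,0,0,0,0.6,0,0,1.6,0,0,0,0.6,0,0,0,0,0,0,0.6,0,0,0,0,0,0,0,0,0,0,0,0,0,0,0,0,0,0,0,0,0]'
python3 -m crank '[0,0,0,0,0,0,0,0,0,0,0,0,0,0,0,0,0,0,0,0,0,0,0,0,0,0,0,0,-0.7,0,-0.7,0,0,0,0,-1.4,0,-1.4,0,0,0,0,-2,0,-2,0,0,0,0,0,0,0,0,0,0,0]'
```

```text
clock: 22.25
ee_pos: [629.9, -176.2, 38.4]
tool_rot: [0.675, 0.63, -0.279, 0.262]
contact_force: [0.2, -0.2, -0.1]
finger_gap: 0.367
gripper_force: 0.0
clock: 23.05
ee_pos: [630.5, -177.3, 98.6]
tool_rot: [0.676, 0.63, -0.279, 0.263]
contact_force: [0.2, 0.0, -2.4]
finger_gap: 0.274
gripper_force: 29.0
```

```bash
python3 -m crank '[-2.5,0,-2.5,0,0,0,0,-2.5,0,-2.5,0,0,0,0,-2.5,0,-2.5,0,0,0,0,-2.5,0,-2.5,0,0,0,0,0,0,0,0,0,0,0,0,0,0,0,0,0,0,0,0,0,0,0,0,0,0,0,0,0,0,0,0]'
python3 -m crank '[0,0,0,0,0.14,0,0,0,0,0,0,0.14,0,0,0,0,0,0,0.14,0,0,0,0,0,0,0.14,0,0,0,0,0,0,0.14,0,0,0,0,0,0,0.14,0,0,0,0,0,0,0.14,0,0,0,0,0,0,0.14,0,0]'
python3 -m crank '[0,0,0,0,0,0,0,0,0,0,0,0,0,0,0,0,0,0,0,0,0,0,0,0,0,0,0,0,0,0,0,0,0,0,0,0,0,0,0,0,0,0,0,0,0,0,0,0,0,0,0,0,0,0,0,0]'
python3 - <<'E'
from h import *
np.set_printoptions(precision=3,suppress=True)
print(readout.read_state()["joints"])
for n in("top","scene"):
  for o in mics(n): print(n,o)
  p=cams.get_image(n)
cv2.imwrite("pics/f.png",p["frame"][60:400,100:500])
E
```

```text
clock: 23.85
ee_pos: [628.1, -176.9, 234.9]
tool_rot: [0.675, 0.631, -0.281, 0.26]
contact_force: [-0.4, -0.4, 0.3]
finger_gap: 0.011
gripper_force: 0.0
clock: 24.65
ee_pos: [629.1, -177.0, 236.6]
tool_rot: [0.721, 0.672, 0.124, -0.115]
contact_force: [-0.5, 0.2, -0.2]
finger_gap: 0.008
gripper_force: 0.0
clock: 25.45
ee_pos: [629.1, -176.6, 237.0]
tool_rot: [0.721, 0.673, 0.121, -0.113]
contact_force: [0.5, 0.8, -0.0]
finger_gap: 0.002
gripper_force: 0.0
[-0.437  0.509  1.497  0.325  1.275 -0.486]
top (0.81, array([ 619.922, -180.326,   -0.393]), array([0.002, 0.002, 1.   ]), np.float64(0.7150678565109629), array([ 620.054, -180.204,   69.607]))
scene (0.82, array([ 619.737, -178.572,    0.627]), array([0.002, 0.011, 1.   ]), np.float64(0.5965651188284848), array([ 619.879, -177.791,   70.622]))
scene (0.72, array([ 615.344, -389.711,   39.343]), array([0.08 , 0.411, 0.908]), np.float64(0.6274429917172846), array([ 620.941, -360.955,  102.918]))
scene (0.69, array([ 526.765, -372.806,   39.474]), array([0.08 , 0.412, 0.908]), np.float64(0.6419845314801815), array([ 532.35 , -343.941,  103.001]))
```

View pics/f.png

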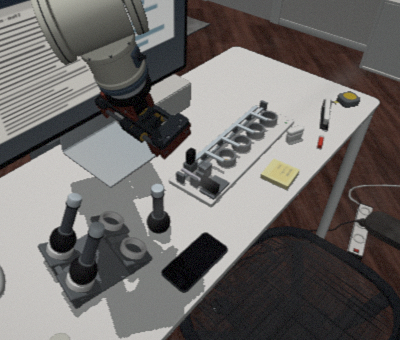

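The grip slackened during the lift; the mic fell and righted itself on the open desk at crop (158,215). I'll regrasp it from straight above.

```bash
python3 - <<'E'
from h import *
np.set_printoptions(precision=3,suppress=True)
Q=frame([0,0,-1],[.9986,.052,0])
go([619.8,-179.4,180],Q); go([619.8,-179.4,66.5],Q)
E
```

```text
turn [ 0.02  -0.334 -0.12 ] then shift cm [-0.2  -0.93  5.68] tcp [ 629.  -176.9  236.8]
turn [ 0.02  -0.334 -0.12 ] then shift cm [-0.2  -0.93 17.03] tcp [ 629.  -176.9  236.8]
```

```bash
python3 -m crank '[0,0,0,0.007,-0.111,-0.04,0.6,0,0,0,0.007,-0.111,-0.04,0.6,0,0,0,0.007,-0.111,-0.04,0.6,-0.2,-0.93,2.5,0,0,0,0.6,0,0,2.5,0,0,0,0.6,0,0,0,0,0,0,0.6,0,0,0,0,0,0,0.6,0,0,0,0,0,0,0.6]'
python3 - <<'E'
from h import *
Q=frame([0,0,-1],[.9986,.052,0])
go([619.8,-179.4,66.5],Q)
E
```

```text
clock: 26.55
ee_pos: [620.8, -179.8, 188.2]
tool_rot: [0.689, 0.725, 0.0, 0.0]
contact_force: [1.2, 1.0, 0.3]
finger_gap: 0.596
gripper_force: 0.0
turn [ 0.001  0.    -0.   ] then shift cm [ 0.04 -0.1  12.17] tcp [ 620.8 -179.8  188.2]
```

```bash
python3 -m crank '[0.04,-0.1,3.5,0,0,0,0.6,0,0,3.5,0,0,0,0.6,0,0,3,0,0,0,0.6,0,0,2.1,0,0,0,0.6,0,0,0,0,0,0,0.6,0,0,0,0,0,0,0.6,0,0,0,0,0,0,0,0,0,0,0,0,0,0]'
python3 -m crank '[0,0,0,0,0,0,0,0,0,0,0,0,0,0,0,0,0,0,0,0,0,0,0,0,0,0,0,0,0,0,-1,0,0,0,0,0,0,-3,0,0,0,0,0,0,-4,0,0,0,0,0,0,-4,0,0,0,0]'
python3 -m crank '[0,0,0,0,0,0,0,0,0,0,0,0,0,0,0,0,0,0,0,0,0,0,0,0,0,0,0,0,0,0,0,0,0,0,0,0,0,0,0,0,0,0,0,0,0,0,0,0,0,0,0,0,0,0,0,0]'
python3 - <<'E'
from h import *
np.set_printoptions(precision=3,suppress=True)
e=np.array([-.052,.9986]);c=np.array([594.3,211.9])
for n in("top","scene"):
  for o in mics(n):
    if o[2][1]<.3: print(n,o)
go(np.r_[c+e*38,180])
E
```

```text
clock: 27.35
ee_pos: [619.9, -179.2, 67.7]
tool_rot: [0.688, 0.725, 0.001, 0.001]
contact_force: [-0.2, -0.4, -0.2]
finger_gap: 0.458
gripper_force: 0.0
clock: 28.15
ee_pos: [617.9, -178.6, 186.6]
tool_rot: [0.688, 0.725, -0.001, -0.002]
contact_force: [-0.1, -0.2, -1.5]
finger_gap: 0.308
gripper_force: 30.0
clock: 28.95
ee_pos: [618.7, -178.9, 185.6]
tool_rot: [0.688, 0.725, -0.0, -0.001]
contact_force: [0.2, 0.6, -1.6]
finger_gap: 0.307
gripper_force: 30.0
  return _methods._mean(a, axis=axis, dtype=dtype,
  ret = um.true_divide(
Traceback (most recent call last):
  File "h.py", line 33, in mics
    b,a,e=micfit(q,lo-40*a,a); out.append((d["conf"],b,a,e,b+70*a))
          ~~~~~~^^^^^^^^^^^^^
  File "h.py", line 23, in micfit
    s=least_squares(g,np.r_[b0,a0[0]/a0[2],a0[1]/a0[2]],loss="soft_l1",f_scale=2)
ValueError: Initial guess is outside of provided bounds
```

```bash
cat >> h.py <<'E'
def held(b0,a0=(0,0,1.),n="scene",rad=75):
    "fit a mic near a guessed base point b0, axis a0"
    p=cams.get_image(n); W=cloud(p).reshape(-1,3); W=W[~np.isnan(W[:,0])]
    a0=np.asarray(a0,float); b0=np.asarray(b0,float)
    best=None
    for k in range(3):
        t=(W-b0)@a0; r=np.linalg.norm(W-b0-np.outer(t,a0),axis=1)
        q=W[(t>0)&(t<(60,60,60)[k])&(r<(40,34,32)[k])]
        b0,a1,e=micfit(q,b0,a0)
    return b0,a1,e,len(q)
E
python3 - <<'E'
from h import *
np.set_printoptions(precision=3,suppress=True)
p=cams.get_image("scene"); cv2.imwrite("pics/g.png",cv2.resize(p["frame"][180:320,180:360],None,fx=4,fy=4,interpolation=cv2.INTER_CUBIC))
s=readout.read_state();print(s["ee_pos"])
for dz in(66,100): print(held(s["ee_pos"]-[0,0,dz]))
E
```

```text
[ 618.809 -178.936  185.888]
(array([ 618.948, -177.924,  119.96 ]), array([-0.009, -0.001,  1.   ]), np.float64(0.6252984147737877), 483)
(array([ 610.961, -227.692,  185.79 ]), array([0.322, 0.81 , 0.49 ]), np.float64(3.9884937249965873), 477)
```

View pics/g.png

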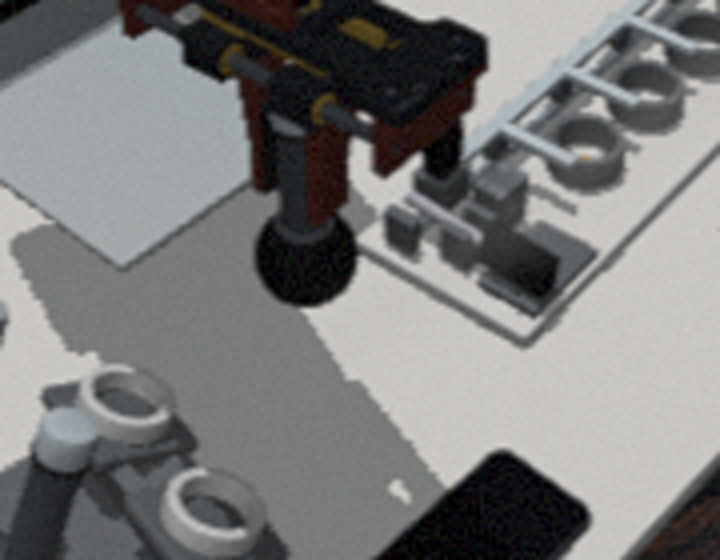

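Mic held upright by its neck (300,180), base 66 mm below TCP. Move over the third cup.

```bash
python3 - <<'E'
from h import *
go([592.3,249.6,186])
E
```

```text
turn [0. 0. 0.] then shift cm [ 4.293e+01 -4.100e-01  2.000e-02] tcp [ 618.8 -178.9  185.9]
```

```bash
python3 -m crank '[4.3,-0.04,0,0,0,0,0,4.3,-0.04,0,0,0,0,0,4.3,-0.04,0,0,0,0,0,4.3,-0.04,0,0,0,0,0,4.3,-0.04,0,0,0,0,0,4.3,-0.04,0,0,0,0,0,4.3,-0.04,0,0,0,0,0,4.3,-0.04,0,0,0,0,0]'
python3 -m crank '[4.3,-0.04,0,0,0,0,0,4.23,-0.05,0,0,0,0,0,0,0,0,0,0,0,0,0,0,0,0,0,0,0,0,0,0,0,0,0,0,0,0,0,0,0,0,0,0,0,0,0,0,0,0,0,0,0,0,0,0,0]'
python3 - <<'E'
from h import *
np.set_printoptions(precision=3,suppress=True)
s=readout.read_state();t=s["ee_pos"]
for n in("top","scene"):print(held(t-[0,0,66],n=n))
go([592.3,249.6,100])
E
```

```text
clock: 30.1
ee_pos: [597.4, 166.2, 186.3]
tool_rot: [0.688, 0.725, 0.0, -0.0]
contact_force: [0.2, -0.8, -1.6]
finger_gap: 0.307
gripper_force: 30.0
clock: 30.9
ee_pos: [592.5, 248.7, 186.2]
tool_rot: [0.689, 0.725, -0.0, -0.0]
contact_force: [-0.0, 0.4, -2.4]
finger_gap: 0.309
gripper_force: 30.0
(array([595.583, 251.362, 118.987]), array([-0.132, -0.071,  0.989]), np.float64(0.646010173561276), 124)
(array([591.618, 251.918, 120.321]), array([-0.01 , -0.025,  1.   ]), np.float64(0.8363102038997638), 317)
turn [0. 0. 0.] then shift cm [ 0.05 -0.    8.62] tcp [592.4 249.  186.2]
```

```bash
python3 -m crank '[-0.05,0,2.5,0,0,0,0,0,0,2.5,0,0,0,0,0,0,2.4,0,0,0,0,0,0,1.2,0,0,0,0,0,0,0.3,0,0,0,0,0,0,0.2,0,0,0,0,0,0,0.2,0,0,0,0,0,0,0,0,0,0,0]'
```

```text
clock: 31.8
ee_pos: [592.8, 249.3, 93.9]
tool_rot: [0.688, 0.725, 0.001, -0.0]
contact_force: [0.1, 0.2, -2.7]
finger_gap: 0.307
gripper_force: 30.0
```

```bash
python3 -m crank '[0,0,0.1,0,0,0,0,0,0,0.1,0,0,0,0,0,0,0.1,0,0,0,0,0,0,0,0,0,0,0,0,0,0,0,0,0,0,0,0,0,0,0,0,0,0,0,0,0,0,0,0,0,0,0,0,0,0,0]'
```

```text
clock: 32.6
ee_pos: [593.6, 250.0, 92.4]
tool_rot: [0.688, 0.725, 0.002, 0.0]
contact_force: [-1.2, -0.1, 9.5]
finger_gap: 0.307
gripper_force: 30.0
```

```bash
python3 -m crank '[0,0,0,0,0,0,0.55,0,0,0,0,0,0,0.55,0,0,0,0,0,0,0.55,0,0,0,0,0,0,0.55,0,0,-3,0,0,0,0.55,0,0,-4,0,0,0,0.55,0,0,-4,0,0,0,0.55,0,0,-4,0,0,0,0.55]'
python3 -m crank '[-4,0,0,0,0,0,0.55,-5,0,0,0,0,0,0.55,-5,0,0,0,0,0,0.55,-5,0,0,0,0,0,0.55,-5,0,0,0,0,0,0.55,-5,0,0,0,0,0,0.55,-5,0,0,0,0,0,0.55,-5,0,0,0,0,0,0.55]'
python3 - <<'E'
from h import *
np.set_printoptions(precision=3,suppress=True)
for o in mics("scene"): print(o)
p=cams.get_image("scene"); cv2.imwrite("pics/h.png",p["frame"][60:400,100:500])
s=readout.read_state();print(s["joints"])
b=np.array([615.1,-390.5,39.2]);a=np.array([.081,.411,.908]);z=-a
h=np.r_[a[:2],0];h/=np.linalg.norm(h)
A=R.from_quat(s["tool_rot"])
for sg in(1,-1):
    Y=frame([0,0,-1],sg*h);Q=frame(z,sg*h);print(sg,(A.inv()*Y).as_rotvec(),(Y.inv()*Q).as_rotvec())
    go(b+87*a+18.7*z-90*z,Q)
E
```

```text
clock: 33.4
ee_pos: [592.0, 248.9, 241.3]
tool_rot: [0.688, 0.725, -0.0, -0.001]
contact_force: [0.1, 0.1, -0.0]
finger_gap: 0.555
gripper_force: 0.0
clock: 34.2
ee_pos: [612.4, -142.5, 239.7]
tool_rot: [0.688, 0.725, -0.0, -0.001]
contact_force: [0.2, -0.2, -0.4]
finger_gap: 0.551
gripper_force: 0.0
(0.82, array([ 615.37 , -389.634,   39.372]), array([0.078, 0.41 , 0.909]), np.float64(0.5748639975128977), array([ 620.855, -360.951,  102.99 ]))
(0.69, array([592.404, 252.861,  26.474]), array([-0.008, -0.011,  1.   ]), np.float64(0.8438565217585108), array([591.827, 252.125,  96.468]))
(0.63, array([ 527.141, -372.594,   39.432]), array([0.076, 0.411, 0.909]), np.float64(0.5951844800236099), array([ 532.433, -343.847,  103.038]))
[-0.249  0.412  1.606  0.     1.125 -0.297]
1 [-0.    -0.001 -1.329] [ 0.432 -0.    -0.   ]
turn [ 0.366 -0.288 -1.306] then shift cm [ -5.04 -13.58  12.5 ] tcp [ 612.4 -143.3  239.5]
-1 [-0.001  0.001  1.813] [-0.432  0.    -0.   ]
turn [-0.307 -0.391  1.781] then shift cm [ 5.04 13.58 12.5 ] tcp [ 612.4 -143.3  239.5]
```

```bash
python3 -m crank '[0,0,0,0,0,-0.133,0.6,0,0,0,0,0,-0.133,0.6,0,0,0,0,0,-0.133,0.6,0,0,0,0,0,-0.133,0.6,0,0,0,0,0,-0.133,0.6,0,0,0,0,0,-0.133,0.6,0,0,0,0,0,-0.133,0.6,0,0,0,0,0,-0.133,0.6]' >/dev/null
python3 -m crank '[0,0,0,0,0,-0.133,0.6,0,0,0,0,0,-0.133,0.6,0,0,0,0.108,0,0,0.6,0,0,0,0.108,0,0,0.6,0,0,0,0.108,0,0,0.6,0,0,0,0.108,0,0,0.6,-1,-2.7,0,0,0,0,0.6,-1,-2.7,0,0,0,0,0.6]' >/dev/null
python3 -m crank '[-1,-2.7,0,0,0,0,0.6,-1,-2.7,0,0,0,0,0.6,-1,-2.7,0,0,0,0,0.6,0,0,2,0,0,0,0.6,0,0,2,0,0,0,0.6,0,0,0,0,0,0,0.6,0,0,0,0,0,0,0.6,0,0,0,0,0,0,0.6]'
cat >> h.py <<'E'
def grasp(b,a,back=0,t=87):
    a=np.asarray(a)/np.linalg.norm(a);h=np.r_[a[:2],0]; go(np.asarray(b)+(t-18.7+back)*a,frame(-a,h))
E
python3 - <<'E'
from h import *
b=[615.2,-390.4,39.2];a=[.079,.411,.908]
grasp(b,a,90);grasp(b,a)
E
```

```text
clock: 36.75
ee_pos: [636.5, -285.6, 260.9]
tool_rot: [0.091, 0.973, -0.213, -0.02]
contact_force: [0.0, -0.0, 0.3]
finger_gap: 0.597
gripper_force: 0.0
turn [0.    0.001 0.002] then shift cm [ 0.11 -0.43  8.78] tcp [ 636.5 -285.6  260.9]
turn [0.    0.001 0.002] then shift cm [ 0.11 -0.43 17.78] tcp [ 636.5 -285.6  260.9]
```

```bash
python3 -m crank '[0.1,-0.43,3,0,0,0,0.6,0,0,3.5,0,0,0,0.6,0,0,3.5,0,0,0,0.6,0,0,3.5,0,0,0,0.6,0,0,2.5,0,0,0,0.6,0,0,1.7,0,0,0,0.6,0,0,0,0,0,0,0.6,0,0,0,0,0,0,0.6]'
python3 - <<'E'
from h import *
b=[615.2,-390.4,39.2];a=[.079,.411,.908]
grasp(b,a)
E
```

```text
clock: 37.55
ee_pos: [620.8, -362.9, 102.0]
tool_rot: [0.092, 0.972, -0.213, -0.02]
contact_force: [-0.8, -0.0, -0.5]
finger_gap: 0.595
gripper_force: 0.0
turn [0.    0.001 0.001] then shift cm [0.03 0.08 0.05] tcp [ 620.8 -362.9  102. ]
```

Close, hold, then lift straight up (world up = tool y −0.42, z −0.91).

```bash
python3 -m crank '[0,0.05,0,0,0,0,0,0,0,0,0,0,0,0,0,0,0,0,0,0,0,0,0,0,0,0,0,0,0,0,0,0,0,0,0,0,0,0,0,0,0,0,0,0,0,0,0,0,0,0,0,0,0,0,0,0]'
python3 -m crank '[0,-0.42,-0.91,0,0,0,0,0,-0.84,-1.8,0,0,0,0,0,-1.26,-2.7,0,0,0,0,0,-1.26,-2.7,0,0,0,0,0,-1.26,-2.7,0,0,0,0,0,-1.26,-2.7,0,0,0,0,0,0,0,0,0,0,0,0,0,0,0,0,0,0]'
python3 - <<'E'
from h import *
go([600,-100,190],down(.052))
E
```

```text
clock: 38.35
ee_pos: [620.7, -362.5, 101.4]
tool_rot: [0.092, 0.972, -0.213, -0.02]
contact_force: [0.6, 3.4, 5.7]
finger_gap: 0.312
gripper_force: 30.0
clock: 39.15
ee_pos: [620.0, -363.3, 250.8]
tool_rot: [0.092, 0.972, -0.213, -0.02]
contact_force: [0.2, 0.5, -1.2]
finger_gap: 0.31
gripper_force: 30.0
turn [-0.429 -0.051 -0.237] then shift cm [ 0.63 26.4   6.08] tcp [ 620.  -363.3  250.8]
```

```bash
python3 -m crank '[0,0,0,-0.107,-0.013,-0.059,0,0,0,0,-0.107,-0.013,-0.059,0,0,0,0,-0.107,-0.013,-0.059,0,0,0,0,-0.107,-0.013,-0.059,0,0,4.4,0.7,0,0,0,0,0,4.4,0.7,0,0,0,0,0,4.4,0.7,0,0,0,0,0,4.4,0.7,0,0,0,0]'
python3 -m crank '[0,4.4,0.7,0,0,0,0,0,4.4,0.7,0,0,0,0,0,0,0,0,0,0,0,0,0,0,0,0,0,0,0,0,0,0,0,0,0,0,0,0,0,0,0,0,0,0,0,0,0,0,0,0,0,0,0,0,0,0]'
python3 - <<'E'
from h import *
np.set_printoptions(precision=3,suppress=True)
t=readout.read_state()["ee_pos"]
print(held(t-[0,0,68]))
go([596.3,173.9,190],down(.052))
E
```

```text
clock: 39.95
ee_pos: [609.2, -186.0, 219.1]
tool_rot: [-0.025, 1.0, -0.0, -0.002]
contact_force: [0.2, 0.5, -2.4]
finger_gap: 0.307
gripper_force: 30.0
clock: 40.75
ee_pos: [606.6, -100.6, 207.5]
tool_rot: [-0.025, 1.0, -0.001, -0.0]
contact_force: [0.0, 0.1, -1.5]
finger_gap: 0.309
gripper_force: 30.0
(array([606.597, -99.987, 139.267]), array([ 0.006, -0.018,  1.   ]), np.float64(0.6167760249238654), 459)
turn [-0.001 -0.001 -0.002] then shift cm [-0.4  27.45  1.75] tcp [ 606.5 -100.4  207.5]
```

```bash
python3 -m crank '[-0.06,3.92,0.2,0,0,0,0,-0.06,3.92,0.2,0,0,0,0,-0.06,3.92,0.2,0,0,0,0,-0.06,3.92,0.2,0,0,0,0,-0.06,3.92,0.2,0,0,0,0,-0.05,3.92,0.2,0,0,0,0,-0.05,3.92,0.2,0,0,0,0,0,0,0,0,0,0,0]'
python3 -m crank '[0,0,0,0,0,0,0,0,0,0,0,0,0,0,0,0,0,0,0,0,0,0,0,0,0,0,0,0,0,0,0,0,0,0,0,0,0,0,0,0,0,0,0,0,0,0,0,0,0,0,0,0,0,0,0,0]'
python3 - <<'E'
from h import *
np.set_printoptions(precision=3,suppress=True)
t=readout.read_state()["ee_pos"]
print(held(t-[0,0,68]))
go([596.3,173.9,95])
E
```

```text
clock: 41.6
ee_pos: [596.2, 178.5, 193.0]
tool_rot: [-0.027, 1.0, -0.0, -0.0]
contact_force: [0.2, -1.0, -1.1]
finger_gap: 0.312
gripper_force: 30.0
clock: 42.4
ee_pos: [596.5, 174.5, 193.1]
tool_rot: [-0.026, 1.0, -0.001, -0.0]
contact_force: [0.3, -0.4, -2.0]
finger_gap: 0.308
gripper_force: 30.0
(array([597.215, 174.871, 124.955]), array([-0.02 , -0.014,  1.   ]), np.float64(0.7349860734526104), 336)
turn [0. 0. 0.] then shift cm [ 0.01 -0.05  9.81] tcp [596.4 174.5 193.1]
```

```bash
python3 -m crank '[0,-0.05,2.5,0,0,0,0,0,0,2.5,0,0,0,0,0,0,2.5,0,0,0,0,0,0,1.5,0,0,0,0,0,0,0.4,0,0,0,0,0,0,0.2,0,0,0,0,0,0,0.2,0,0,0,0,0,0,0,0,0,0,0]'
python3 -m crank '[0,0,0.1,0,0,0,0,0,0,0.1,0,0,0,0,0,0,0,0,0,0,0,0,0,0,0,0,0,0,0,0,0,0,0,0,0,0,0,0,0,0,0,0,0,0,0,0,0,0,0,0,0,0,0,0,0,0]'
```

```text
clock: 43.25
ee_pos: [597.5, 174.4, 96.5]
tool_rot: [-0.026, 1.0, -0.0, 0.001]
contact_force: [-0.4, 1.6, 2.4]
finger_gap: 0.312
gripper_force: 30.0
clock: 44.05
ee_pos: [598.3, 174.9, 95.5]
tool_rot: [-0.026, 1.0, 0.0, 0.002]
contact_force: [-0.3, 3.7, 9.9]
finger_gap: 0.308
gripper_force: 30.0
```

```bash
python3 -m crank '[0,0,0,0,0,0,0.55,0,0,0,0,0,0,0.55,0,0,0,0,0,0,0.55,0,0,0,0,0,0,0.55,0,0,-3,0,0,0,0.55,0,0,-4,0,0,0,0.55,0,0,-4,0,0,0,0.55,0,0,-4,0,0,0,0.55]'
python3 -m crank '[0,-4,0,0,0,0,0.6,0,-5,0,0,0,0,0.6,0,-5,0,0,0,0,0.6,0,-5,0,0,0,0,0.6,0,-5,0,0,0,0,0.6,0,-5,0,0,0,0,0.6,0,-5,0,0,0,0,0.6,0,-5,0,0,0,0,0.6]'
python3 - <<'E'
from h import *
np.set_printoptions(precision=3,suppress=True)
for o in mics("scene"): print(o)
s=readout.read_state();print(s["joints"])
b=np.array([526.9,-373.3,39.2]);a=np.array([.079,.411,.908])
A=R.from_quat(s["tool_rot"]);h=np.r_[a[:2],0];Y=frame([0,0,-1],h);print((A.inv()*Y).as_rotvec())
grasp(b,a,110)
E
```

```text
clock: 44.85
ee_pos: [596.1, 173.9, 244.3]
tool_rot: [-0.026, 1.0, -0.001, -0.001]
contact_force: [0.9, 0.2, -0.1]
finger_gap: 0.551
gripper_force: 0.0
clock: 45.65
ee_pos: [616.0, -217.5, 243.4]
tool_rot: [-0.026, 1.0, -0.001, -0.001]
contact_force: [1.5, 0.8, 0.6]
finger_gap: 0.597
gripper_force: 0.0
(0.91, array([596.181, 176.392,  26.399]), array([0.01 , 0.005, 1.   ]), np.float64(0.9254439177237401), array([596.861, 176.758,  96.395]))
(0.87, array([ 526.744, -372.783,   39.457]), array([0.081, 0.411, 0.908]), np.float64(0.6377916950295122), array([ 532.435, -343.995,  103.009]))
(0.57, array([591.972, 252.63 ,  26.528]), array([-0.004, -0.007,  1.   ]), np.float64(0.8633264189699013), array([591.686, 252.11 ,  96.525]))
[-0.361  0.445  1.543 -0.003  1.152 -1.977]
[-0.003 -0.     0.236]
turn [0.427 0.051 0.232] then shift cm [ 5.89 -6.55  7.66] tcp [ 616.1 -221.2  243.3]
```

```bash
python3 -m crank '[0,0,0,0.107,0.013,0.058,0.6,0,0,0,0.107,0.013,0.058,0.6,0,0,0,0.107,0.013,0.058,0.6,0,0,0,0.107,0.013,0.058,0.6,2,-2.2,0,0,0,0,0.6,2,-2.2,0,0,0,0,0.6,1.9,-2.15,0,0,0,0,0.6,0,0,3,0,0,0,0.6]'
python3 -m crank '[0,0,3,0,0,0,0.6,0,0,0,0,0,0,0.6,0,0,0,0,0,0,0.6,0,0,0,0,0,0,0.6,0,0,0,0,0,0,0.6,0,0,0,0,0,0,0.6,0,0,0,0,0,0,0.6,0,0,0,0,0,0,0.6]'
python3 - <<'E'
from h import *
b=np.array([526.8,-373.4,39.2]);a=np.array([.08,.411,.908])
grasp(b,a)
E
```

```text
clock: 46.55
ee_pos: [545.8, -275.9, 248.0]
tool_rot: [0.09, 0.972, -0.214, -0.017]
contact_force: [-0.1, -0.2, -0.2]
finger_gap: 0.602
gripper_force: 0.0
clock: 47.35
ee_pos: [543.1, -287.6, 216.9]
tool_rot: [0.09, 0.973, -0.213, -0.02]
contact_force: [0.6, 1.0, -0.4]
finger_gap: 0.601
gripper_force: 0.0
turn [0.    0.002 0.008] then shift cm [-0.04 -0.49 12.97] tcp [ 543.1 -287.6  216.9]
```

```bash
python3 -m crank '[-0.04,-0.49,0,0,0,0.008,0.6,0,0,3,0,0,0,0.6,0,0,3.5,0,0,0,0.6,0,0,3.5,0,0,0,0.6,0,0,2,0,0,0,0.6,0,0,0.9,0,0,0,0.6,0,0,0,0,0,0,0.6,0,0,0,0,0,0,0.6]'
python3 -m crank '[0,0,0,0,0,0,0,0,0,0,0,0,0,0,0,0,0,0,0,0,0,0,0,0,0,0,0,0,0,0,0,0,0,0,0,0,0,0,0,0,0,0,0,0,0,0,0,0,0,0,0,0,0,0,0,0]'
python3 -m crank '[0,-0.42,-0.91,0,0,0,0,0,-0.84,-1.8,0,0,0,0,0,-1.26,-2.7,0,0,0,0,0,-1.26,-2.7,0,0,0,0,0,-1.26,-2.7,0,0,0,0,0,-1.26,-2.7,0,0,0,0,0,0,0,0,0,0,0,0,0,0,0,0,0,0]'
python3 - <<'E'
from h import *
go([600,-100,200],down(.052))
E
```

```text
clock: 48.15
ee_pos: [533.0, -345.3, 102.4]
tool_rot: [0.094, 0.972, -0.213, -0.019]
contact_force: [-0.1, 0.7, -0.6]
finger_gap: 0.604
gripper_force: 0.0
clock: 48.95
ee_pos: [532.9, -345.2, 101.9]
tool_rot: [0.094, 0.972, -0.213, -0.019]
contact_force: [-0.2, 3.5, 6.2]
finger_gap: 0.307
gripper_force: 30.0
clock: 49.75
ee_pos: [531.7, -345.7, 250.5]
tool_rot: [0.094, 0.972, -0.213, -0.02]
contact_force: [-0.3, 0.7, -2.1]
finger_gap: 0.306
gripper_force: 30.0
turn [-0.429 -0.051 -0.241] then shift cm [-8.1  24.18  5.05] tcp [ 531.7 -345.7  250.5]
```

```bash
python3 -m crank '[0,0,0,-0.107,-0.013,-0.06,0,0,0,0,-0.107,-0.013,-0.06,0,0,0,0,-0.107,-0.013,-0.06,0,0,0,0,-0.107,-0.013,-0.06,0,-1.3,4,0.8,0,0,0,0,-1.3,4,0.8,0,0,0,0,-1.4,4,0.8,0,0,0,0,-1.4,4,0.8,0,0,0,0]'
python3 -m crank '[-1.4,4.1,0.8,0,0,0,0,-1.4,4.1,0.8,0,0,0,0,0,0,0,0,0,0,0,0,0,0,0,0,0,0,0,0,0,0,0,0,0,0,0,0,0,0,0,0,0,0,0,0,0,0,0,0,0,0,0,0,0,0]'
python3 - <<'E'
from h import *
np.set_printoptions(precision=3,suppress=True)
t=readout.read_state()["ee_pos"]
print(held(t-[0,0,68]))
go([600.2,98.0,195],down(.052))
E
```

```text
clock: 50.55
ee_pos: [576.3, -181.8, 215.5]
tool_rot: [-0.025, 1.0, -0.0, -0.002]
contact_force: [0.7, 0.3, -2.0]
finger_gap: 0.306
gripper_force: 30.0
clock: 51.35
ee_pos: [601.3, -100.9, 202.4]
tool_rot: [-0.025, 1.0, -0.001, 0.001]
contact_force: [-0.1, -0.4, -1.6]
finger_gap: 0.312
gripper_force: 30.0
(array([ 600.844, -100.112,  133.977]), array([-0.002,  0.001,  1.   ]), np.float64(0.5984808062412217), 454)
turn [-0.002  0.001 -0.001] then shift cm [-0.92 19.85  0.74] tcp [ 601.4 -100.7  202.4]
```

```bash
python3 -m crank '[-0.15,3.3,0.1,0,0,0,0,-0.15,3.3,0.1,0,0,0,0,-0.15,3.3,0.1,0,0,0,0,-0.15,3.3,0.1,0,0,0,0,-0.15,3.3,0.1,0,0,0,0,-0.15,3.35,0.2,0,0,0,0,0,0,0,0,0,0,0,0,0,0,0,0,0,0]'
python3 -m crank '[0,0,0,0,0,0,0,0,0,0,0,0,0,0,0,0,0,0,0,0,0,0,0,0,0,0,0,0,0,0,0,0,0,0,0,0,0,0,0,0,0,0,0,0,0,0,0,0,0,0,0,0,0,0,0,0]'
python3 - <<'E'
from h import *
np.set_printoptions(precision=3,suppress=True)
t=readout.read_state()["ee_pos"]
print(held(t-[0,0,68]))
go([600.2,98,95])
E
```

```text
clock: 52.2
ee_pos: [600.1, 99.0, 194.9]
tool_rot: [-0.027, 1.0, -0.001, 0.0]
contact_force: [0.4, -0.4, -1.3]
finger_gap: 0.309
gripper_force: 30.0
clock: 53.0
ee_pos: [600.1, 98.7, 194.9]
tool_rot: [-0.026, 1.0, -0.001, 0.0]
contact_force: [0.3, -0.2, -2.0]
finger_gap: 0.304
gripper_force: 30.0
(array([599.172, 100.85 , 125.925]), array([ 0.014, -0.041,  0.999]), np.float64(0.7962632598335802), 359)
turn [0. 0. 0.] then shift cm [ 0.01 -0.06  9.99] tcp [600.2  98.7 194.9]
```

```bash
python3 -m crank '[0,-0.05,2.5,0,0,0,0,0,0,2.5,0,0,0,0,0,0,2.5,0,0,0,0,0,0,1.5,0,0,0,0,0,0,0.5,0,0,0,0,0,0,0.2,0,0,0,0,0,0,0.2,0,0,0,0,0,0,0,0,0,0,0]'
python3 -m crank '[0,0,0.1,0,0,0,0,0,0,0.1,0,0,0,0,0,0,0,0,0,0,0,0,0,0,0,0,0,0,0,0,0,0,0,0,0,0,0,0,0,0,0,0,0,0,0,0,0,0,0,0,0,0,0,0,0,0]'
```

```text
clock: 53.85
ee_pos: [601.1, 98.3, 96.9]
tool_rot: [-0.026, 1.0, -0.001, 0.001]
contact_force: [0.7, 0.8, -0.6]
finger_gap: 0.31
gripper_force: 30.0
clock: 54.65
ee_pos: [601.9, 98.6, 95.9]
tool_rot: [-0.026, 1.0, -0.0, 0.002]
contact_force: [-0.2, 2.4, 7.6]
finger_gap: 0.308
gripper_force: 30.0
```

```bash
python3 -m crank '[0,0,0,0,0,0,0.55,0,0,0,0,0,0,0.55,0,0,0,0,0,0,0.55,0,0,0,0,0,0,0.55,0,0,-3,0,0,0,0.55,0,0,-4,0,0,0,0.55,0,0,-4,0,0,0,0.55,0,0,-4,0,0,0,0.55]'
python3 -m crank '[0,-4,0,0,0,0,0.6,0,-5,0,0,0,0,0.6,0,-5,0,0,0,0,0.6,0,-5,0,0,0,0,0.6,0,-5,0,0,0,0,0.6,0,0,0,0,0,0,0.6,0,0,0,0,0,0,0.6,0,0,0,0,0,0,0.6]'
python3 - <<'E'
from h import *
np.set_printoptions(precision=3,suppress=True)
for o in mics("scene",.2): print(o)
Rz=lambda t:np.array([[np.cos(t),np.sin(t)],[-np.sin(t),np.cos(t)]])
for n in("top","scene"):
    p=cams.get_image(n);W=cloud(p)
    for d in trace(p,"pin")[:1]:
        q=W[d["mask"]];q=q[~np.isnan(q[:,0])];xy=(q[:,:2]-[594.5,212.3])@Rz(.052).T;print(n,d["conf"],len(q),np.percentile(xy,[3,50,97],0).round(1).tolist(),np.percentile(q[:,2],[3,50,97]).round(1))
    W=W.reshape(-1,3);kn=W[(W[:,2]>70)&(W[:,2]<95)&(W[:,0]>530)&(W[:,0]<578)&(W[:,1]>-40)&(W[:,1]<70)]; kd=(kn[:,:2]-[594.5,212.3])@Rz(.052).T
    print("knob dock",np.percentile(kd,[3,97],0))
cv2.imwrite("pics/z.png",cv2.resize(p["frame"][110:290,220:420],None,fx=3,fy=3,interpolation=cv2.INTER_CUBIC))
E
```

```text
clock: 55.45
ee_pos: [599.7, 98.2, 245.1]
tool_rot: [-0.026, 1.0, -0.001, 0.0]
contact_force: [0.4, -0.1, -0.2]
finger_gap: 0.551
gripper_force: 0.0
clock: 56.25
ee_pos: [612.3, -140.5, 244.0]
tool_rot: [-0.026, 1.0, -0.001, 0.0]
contact_force: [0.2, -0.2, -0.6]
finger_gap: 0.599
gripper_force: 0.0
(0.97, array([600.114, 100.741,  26.645]), array([0.002, 0.003, 1.   ]), np.float64(0.8041939705364456), array([600.284, 100.977,  96.644]))
(0.87, array([595.704, 176.454,  26.648]), array([0.011, 0.006, 1.   ]), np.float64(0.9226337842230201), array([596.478, 176.862,  96.642]))
(0.7, array([592.207, 252.93 ,  26.373]), array([-0.007, -0.014,  1.   ]), np.float64(1.0880921541407922), array([591.719, 251.934,  96.364]))
(0.26, array([581.182, 123.773,  45.266]), array([-0.134, -0.981,  0.143]), np.float64(6.90410765182052), array([571.786,  55.128,  55.249]))
top 0.48 226 [[-51.3, -244.1], [8.4, -233.2], [53.4, -224.6]] [ 9.7 40.7 49.9]
knob dock [[ -55.129 -222.895]
 [ -36.79  -200.289]]
scene 0.58 5791 [[-113.0, -631.1], [-30.6, -541.9], [44.4, -455.1]] [ 6.7 31.9 56. ]
knob dock [[ -52.533 -222.724]
 [ -35.047 -201.466]]
```

View pics/z.png

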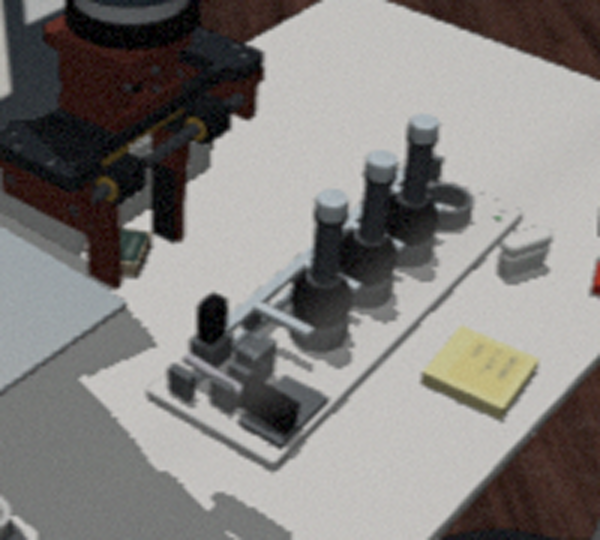

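Three mics stand upright in cups, cup 4 is empty, and pin and knob are in place. I measure about 37 mm of bar travel against 38. To be sure of the end stop I'll nudge the knob from behind, with the gripper turned clear of the mics.

```bash
python3 -m crank '[0,0,0,0,0,0.131,0,0,0,0,0,0,0.131,0,0,0,0,0,0,0.131,0,0,0,0,0,0,0.131,0,0,0,0,0,0,0.131,0,0,0,0,0,0,0.131,0,0,0,0,0,0,0.131,0,0,0,0,0,0,0.131,0]' >/dev/null
python3 -m crank '[0,0,0,0,0,0.131,0,0,0,0,0,0,0.131,0,0,0,0,0,0,0.131,0,0,0,0,0,0,0.13,0,0,0,0,0,0,0,0,0,0,0,0,0,0,0,0,0,0,0,0,0,0,0,0,0,0,0,0,0]'
python3 - <<'E'
from h import *
go([559.4,29,62],frame([0,0,-1],[.9986,.052,0]))
E
```

```text
clock: 58.15
ee_pos: [612.6, -141.3, 244.3]
tool_rot: [0.688, 0.726, -0.0, 0.001]
contact_force: [-0.4, -0.0, -0.4]
finger_gap: 0.006
gripper_force: 0.0
turn [0.001 0.002 0.001] then shift cm [17.28 -4.42 18.23] tcp [ 612.6 -141.3  244.3]
```

```bash
python3 -m crank '[3.46,-0.88,1.5,0,0,0,0,3.46,-0.88,1.5,0,0,0,0,3.46,-0.88,1.5,0,0,0,0,3.46,-0.88,1.5,0,0,0,0,3.44,-0.9,1.5,0,0,0,0,0,0,0,0,0,0,0,0,0,0,0,0,0,0,0,0,0,0,0,0,0]'
python3 - <<'E'
from h import *
go([559.4,29,62],frame([0,0,-1],[.9986,.052,0]))
E
```

```text
clock: 58.95
ee_pos: [560.5, 28.1, 169.6]
tool_rot: [0.689, 0.725, 0.0, 0.002]
contact_force: [0.3, -0.1, 0.6]
finger_gap: 0.005
gripper_force: 0.0
turn [ 0.002  0.002 -0.   ] then shift cm [ 0.1  -0.11 10.76] tcp [560.5  28.1 169.6]
```

```bash
python3 -m crank '[0.1,-0.1,3,0,0,0,0,0,0,3,0,0,0,0,0,0,3,0,0,0,0,0,0,1.7,0,0,0,0,0,0,0,0,0,0,0,0,0,0,0,0,0,0,0,0,0,0,0,0,0,0,0,0,0,0,0,0]'
python3 -m crank '[-0.3,0,0,0,0,0,0,-0.2,0,0,0,0,0,0,-0.1,0,0,0,0,0,0,-0.1,0,0,0,0,0,0,-0.1,0,0,0,0,0,0,0,0,0,0,0,0,0,0,0,0,0,0,0,0,0,0,0,0,0,0,0]'
```

```text
clock: 59.75
ee_pos: [559.7, 29.3, 63.3]
tool_rot: [0.689, 0.725, 0.001, 0.002]
contact_force: [-0.0, 0.3, 0.4]
finger_gap: 0.002
gripper_force: 0.0
clock: 60.55
ee_pos: [559.1, 23.1, 62.3]
tool_rot: [0.689, 0.725, 0.0, 0.0]
contact_force: [-1.4, 10.4, 3.7]
finger_gap: 0.005
gripper_force: 4.8
```

```bash
python3 -m crank '[-0.1,0,0,0,0,0,0,-0.05,0,0,0,0,0,0,0,0,0,0,0,0,0,0,0,0,0,0,0,0,0,0,0,0,0,0,0,0,0,0,0,0,0,0,0,0,0,0,0,0,0,0,0,0,0,0,0,0]'
python3 -m crank '[0.5,0,0,0,0,0,0,0.3,0,0,0,0,0,0,0,0,-4,0,0,0,0,0,0,-5,0,0,0,0,0,0,-5,0,0,0,0,0,0,-4,0,0,0,0,-4,0,0,0,0,0,0,-5,0,0,0,0,0,0]'
python3 -m crank '[-5,0,0,0,0,0,0,-5,0,0,0,0,0,0,-5,0,0,0,0,0,0,0,0,0,0,0,0,0,0,0,0,0,0,0,0,0,0,0,0,0,0,0,0,0,0,0,0,0,0,0,0,0,0,0,0]'
python3 - <<'E'
from h import *
np.set_printoptions(precision=3,suppress=True)
for o in mics("scene",.3): print(o)
Rz=lambda t:np.array([[np.cos(t),np.sin(t)],[-np.sin(t),np.cos(t)]])
for n in("top","scene"):
    p=cams.get_image(n);W=cloud(p)
    for d in trace(p,"pin")[:1]:
        q=W[d["mask"]];q=q[~np.isnan(q[:,0])];xy=(q[:,:2]-[594.5,212.3])@Rz(.052).T;print(n,d["conf"],len(q),np.percentile(xy,[3,50,97],0).round(1).tolist(),np.percentile(q[:,2],[3,50,97]).round(1))
    W=W.reshape(-1,3);kn=W[(W[:,2]>70)&(W[:,2]<95)&(W[:,0]>530)&(W[:,0]<578)&(W[:,1]>-40)&(W[:,1]<70)]; kd=(kn[:,:2]-[594.5,212.3])@Rz(.052).T
    print("knob dock",np.percentile(kd,[3,97],0))
E
```

```text
clock: 61.35
ee_pos: [559.1, 23.0, 62.3]
tool_rot: [0.689, 0.725, 0.001, -0.0]
contact_force: [-1.4, 18.7, 2.8]
finger_gap: 0.007
gripper_force: 9.0
clock: 62.15
ee_pos: [564.1, -61.5, 244.2]
tool_rot: [0.687, 0.726, 0.001, 0.003]
contact_force: [1.0, 0.6, -0.6]
finger_gap: 0.009
gripper_force: 0.0
(0.95, array([595.855, 176.583,  26.642]), array([0.014, 0.002, 1.   ]), np.float64(0.8263022341221493), array([596.83 , 176.742,  96.635]))
(0.94, array([591.801, 252.173,  26.638]), array([-0.004, -0.005,  1.   ]), np.float64(1.007053656762988), array([591.512, 251.82 ,  96.636]))
(0.68, array([600.227, 100.779,  26.675]), array([0.002, 0.004, 1.   ]), np.float64(0.794241236888233), array([600.359, 101.085,  96.674]))$: bad value
Traceback (most recent call last):
IndexError: index -1 is out of bounds for axis 0 with size 0
```

```bash
python3 -m crank '[-5,0,0,0,0,0,0,-5,0,0,0,0,0,0,-5,0,0,0,0,0,0,-5,0,0,0,0,0,0,0,0,0,0,0,0,0,0,0,0,0,0,0,0,0,0,0,0,0,0,0,0,0,0,0,0,0,0]'
python3 - <<'E'
from h import *
Rz=lambda t:np.array([[np.cos(t),np.sin(t)],[-np.sin(t),np.cos(t)]])
for n in("top","scene"):
    p=cams.get_image(n);W=cloud(p)
    for d in trace(p,"pin")[:2]:
        q=W[d["mask"]];q=q[~np.isnan(q[:,0])]
        if len(q)<600 and len(q): xy=(q[:,:2]-[594.5,212.3])@Rz(.052).T;print(n,d["conf"],len(q),np.percentile(xy,[3,50,97],0).round(1).tolist(),np.percentile(q[:,2],[3,50,97]).round(1))
cv2.imwrite("pics/y.png",cv2.resize(p["frame"][150:290,232:402],None,fx=4,fy=4,interpolation=cv2.INTER_CUBIC))
E
```

```text
clock: 63.15
ee_pos: [573.6, -259.3, 242.4]
tool_rot: [0.688, 0.726, -0.0, 0.001]
contact_force: [-0.9, 0.2, 0.2]
finger_gap: 0.007
gripper_force: 0.0
top 0.58 116 [[-8.6, -240.8], [22.9, -233.6], [52.2, -225.2]] [33.3 46.1 49.7]
scene 0.65 462 [[-10.6, 13.9], [6.3, 28.4], [24.4, 45.2]] [ 44.5  80.8 161.2]
scene 0.62 224 [[-40.6, -241.6], [30.5, -238.0], [55.2, -226.8]] [28.2 42.7 49.6]
```

View pics/y.png

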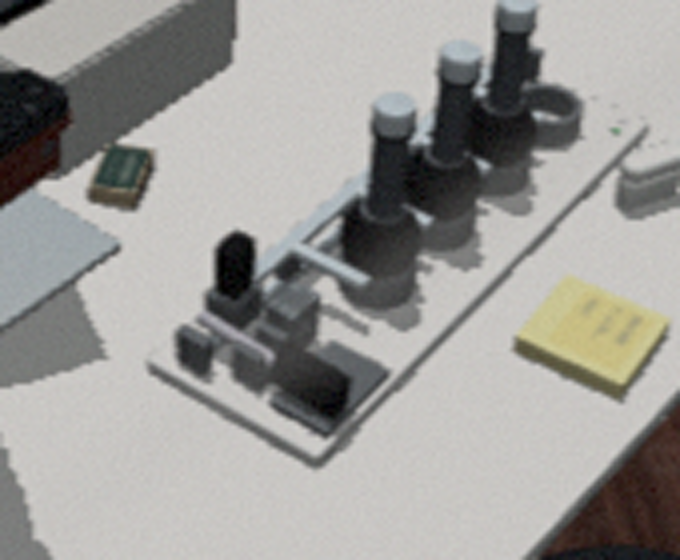

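Pin parked straight in the notch ((315,380) to (205,325)), bar at its stop, and the three mics upright ((380,240), (443,175), (503,125)).

```bash
python3 -c "
from plant import ctrl
print(ctrl.job_done())"
```

```text
the job is handed in; nothing more can be done
None
```

The job is handed in: the lock pin is parked level in the notch, the travel bar is hard against its end stop, and all three microphones present stand upright in their own cups, with the robot clear.

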